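# Pack the microscope accessory caddy

## Task

Pack the microscope accessories that lie along the front of the worktop into the grey caddy, each in the pocket made for it: the flat wooden case lying flat in the long pocket, the small brown dropper bottle upright in the small square pocket, and the black filter cube upright in the larger square pocket. The wooden case lies between two aluminium spacer plates: pile both plates flat on the low stand, one on the other, square with it. Leave the bigger brown bottle, the mains adapter and the paper booklet where they are.

Things in the scene. Friction and masses are not known exactly. Their poses are not given: they have to be found in the camera images.
- caddy: Grey tray 80 (x) x 252 (y) x 20 mm, fixed. Origin: centre of underside. Pockets on the line x = 0, open at z = 20 mm: small square 48 x 48 mm at y = +95, floor z = 6 (bottle); long one 64 (x) x 116 (y) at y = +5, floor z = 16, so 4 mm deep (wooden case, length along y); larger square 58 x 58 at y = -90, floor z = 6 (cube, sides parallel to the caddy's).
- stand: Low aluminium block with a black rubber top, 44 (x) x 46 (y) x 14 mm high, fixed for the run. Origin: centre of its underside. The plates belong centred on it with their length along its y, so they overhang its y ends by 11 mm.
- upper_plate: Aluminium spacer plate 40 (x) x 68 (y) x 12 mm, 85 g, with two dark dots. Origin: centre of its underside. At the start it lies on top of the wooden case, across it, about 14 mm off the case's centre along the case's length. The same as the lower plate.
- lower_plate: Aluminium spacer plate 40 (x) x 68 (y) x 12 mm, 85 g, like the upper one. Origin: centre of its underside. At the start it lies on the worktop under the wooden case, across it, its ends jutting out 12 mm on either side of the case.
- wooden_case: Flat brown wooden case with a yellowish lid panel, 44 (x) x 98 (y) x 14 mm, closed. Origin: centre of its underside; y along its length. Grasp across its 44 mm.
- dropper_bottle: The smaller brown bottle with a black dropper cap: body 27 mm in diameter and about 53 mm high, 72 mm over the cap. Origin: centre of its underside, z up.
- filter_cube: Black filter cube, 34 (x) x 39 (y) x 35 mm high, with a coloured round window on top. Origin: centre of its underside (its plain body runs from y = -19 to +16 mm, then a shallow boss). Grasp across its 34 mm (x).
- big_bottle: Look-alike, to be left: the bigger brown bottle with a white cap, 38 mm in diameter, 98 mm high. Origin: centre of its underside.
- mains_adapter: Look-alike, to be left: black mains adapter block standing on end, 30 x 59 x 94 mm. Origin: its underside.
- booklet: Look-alike, to be left: flat white paper booklet, 70 x 100 x 11 mm. Origin: centre of its underside.
Not all that is in view belongs to the job. Several things have the shape of the filter_cube; the one meant has the colours described above.

How it is judged:
By the outcome, as a careful person would: the job done as asked, in the order asked, and still so for the second after the job is handed in, with the robot touching nothing.
It also fails if it takes over 128 s, if anything falls off the work surface, if the arm or the gripper's body presses on something with over 40 N, if the wrist force passes 120 N, or if a joint passes its speed limit or range.

## Robot

A 6-joint arm with a two-finger parallel gripper is mounted at the origin on a cart in front of the work surface, level with it; the furniture and walls round the work are solid. World frame = base frame: x ahead of the robot, y to its left, z up, the work surface at z = 0. Lengths are in m, angles in rad, forces in N, time in s.
With the tool pointing down it reaches from about 0.375 to 0.9 m from the base axis. Payload 3.1 kg.
Tool frame: the origin (TCP) lies between the finger pads; the fingertips stand robot.finger_overhang ahead of it and the grasp point (between the pads) lies 3 mm ahead of it (robot.finger_overhang is the distance from the TCP to the fingertips, in m); z points along the fingers, y is the line along which they close (so a half turn about z gives the same grasp; the last joint's range is limited). The gripper opens to 87 mm and grips with 3 to 60 N. Pads are 19 mm wide; open, the fingers measure 117 mm over their backs; the gripper's body (75 mm by 190 mm) begins 51 mm behind the grasp point.
Start: joints at [-1.419, 0.527, 1.433, -0, 1.181, -0.178], TCP at [0.203, -0.591, 0.245] pointing down, gripper open.
Joint ranges: [-3.08, 3.08], [-0.75, 2.2], [0.22, 2.44], [-1.43, 4.57], [0, 2.65], [-2.85, 2.85]. Speed limits (rad/s): [2.79, 2.79, 3.14, 3.14, 3.14, 3.14].

## Interface

Orientations are given as a unit quaternion [x, y, z, w].
In Python, from rig import get_obs, vision, hand_in, nets, robot gives the robot as it stands.
- The arm moves only by the tool apply_moves, never from a script. Its argument "series" is a list of rows, each an object with "offset": the shift along the world's x, y, z in cm, a list of three; "rot": the turn, a rotation vector about the world's x, y, z in degrees, a list of three. A call has 1 to 20 rows; each row is the pose to reach, as a shift and turn from the pose commanded when the call began; what a row does not reach only later rows make up. A row lasts 1/10 s, in which the tool goes at most 50 mm and 8.59 degrees, less where a joint would pass 70% of its speed; a pose out of reach is approached as far as the arm can. A call with a gripper value outside its range is refused whole. "hand" is the opening, from 0 (shut) to 1 (fully open), set as the call begins (left out, the last holds). The fingers move at their own pace and stop on an object; "newtons" is the grip in N (left out, the last holds). Time passes only in rows, so rows that repeat a pose let the fingers close. It gives the time, the measured TCP pose, the force, the opening and the grip force at its end, in the units of the state.
- get_obs(): the state, without advancing time (a new reading comes with each control period).
- vision.camera(name): name is "scene" or "side" or "wrist"; returns the picture (384x512x3 uint8, red, green, blue); there is no depth.
- vision.calibration(name): a dict with "K" (3x3 intrinsics, pixels), "k1" (the pictures are not rectified: a ray, as slopes to the right and down, at radius r is drawn at 1 + k1 r^2 times it, then the intrinsics apply), "R" (3x3) and "t" (3): a world point X has camera coordinates R X + t. Camera axes: x right, y down, z forward; pixel columns grow to the right and rows downward; lengths in m; the calibration is good to about 2 mm. A picture is of the moment at which its call begins: read the wrist's pose just before it. calibration takes no time and is no camera call; for the wrist camera it gives the pose at the moment of the call.
- hand_in(): hands the job in; it is judged then, once.
Trained networks look in the newest picture that a camera, given by its name, has taken for a name from the list of things; names that differ only in an ending like _2 or _b are one class to them, and where a whole thing is asked for, a point or a joint stands for the part that bears it (a point fixed in the world has none). Each returns a list of dicts, best first, with "conf" (0 to 1); they miss things now and then, are a little off and sometimes report something else, mostly with a low value. They report only what shows in the picture. A call takes as long as a camera call. They do not tell look-alikes from the thing itself.
- nets.search_frame(camera, query): "centre" ([x, y, z] in m, in world coordinates, good to about 4 mm: the middle of the surface that is visible of it).
- nets.spot_point(camera, query): "centre" ([x, y, z] in m, in world coordinates, good to about 4 mm: a listed point, or the origin of a listed thing).
The state is a dict: "time": time; "q": joint angles; "joint_velocities": joint speeds; "joint_torque": joint torques, N m; "position": TCP position; "tool_rot": TCP orientation; "ft_force": force on the tool from outside, world axes, zero at the start; "moment": the same for the moment, N m; "grip_width": finger opening in m; "grip_force": force on a finger pad.
Only numpy, scipy, OpenCV 4.12 (cv2) and the standard library are available. Lean on these libraries where they do the work, as an engineer would, in place of code of your own. Each camera call takes 0.05 s, during which the arm holds its last target. There are 200 camera calls.

## Working session

There is one attempt and no reset: what is moved stays moved. The work goes in short steps, Python scripts to look and compute and a tool call to move; the robot and the scene stay as the last step left them, time stands still between calls to the robot, and variables do not carry over. Pictures are saved under pics/ and viewed, at most 14 in all, crops included, and the job is handed in when it is done.

Besides the shell and the picture viewer there is one more tool, called after "Request:" by a JSON object that holds its "fn" and its "kwargs". apply_moves: Moves the arm, as the interface text tells. Its arguments: {"type":"object","properties":{"series":{"type":"array"},"hand":{"type":"number"},"newtons":{"type":"number"}},"required":["series"]}

```bash
ls; mkdir -p pics
python3 - <<'E'
from rig import get_obs, vision, nets, robot
import cv2,numpy as np
print(get_obs()); print({k:getattr(robot,k) for k in dir(robot) if not k.startswith('_')})
for n in("scene","side","wrist"):
    im=vision.camera(n); cv2.imwrite(f"pics/{n}0.png",im[:,:,::-1])
    c=vision.calibration(n); print(n,c)
a=cv2.imread("pics/scene0.png");b=cv2.imread("pics/side0.png")
cv2.imwrite("pics/scene0b.png",cv2.resize(a,(800,600)))
cv2.imwrite("pics/side0b.png",cv2.resize(b,(800,600)))
E
```

```text
pics
{'time': 0.0, 'q': array([-1.41850675e+00,  5.28468258e-01,  1.43387111e+00, -3.94525639e-05,
        1.18133872e+00, -1.78486692e-01]), 'joint_velocities': array([ 0.00025111,  0.00030144,  0.00091374,  0.00016869, -0.00109991,
       -0.00150041]), 'joint_torque': array([-2.66900643e-04, -4.40039098e+01, -1.76590419e+01,  6.32768590e-02,
        5.80664689e-02, -1.61919024e-04]), 'position': array([ 0.20291047, -0.59045123,  0.24358018]), 'tool_rot': array([ 9.86352757e-01,  1.64642497e-01, -4.58199607e-06, -1.04286656e-03]), 'ft_force': array([-0.80695403, -0.42627585, -0.25252796]), 'moment': array([ 0.01125545, -0.03748921,  0.01030386]), 'grip_force': 0.0, 'grip_width': 0.08668919872438868}
{'Unreachable': <class 'rig.Unreachable'>, 'finger_overhang': 0.022}
scene {'K': array([[352.49770821,   0.        , 259.42426447],
       [  0.        , 352.49770821, 190.82099247],
       [  0.        ,   0.        ,   1.        ]]), 'k1': 0.035193887717739535, 'R': array([[-0.6945105 , -0.71946308,  0.00529537],
       [-0.43804608,  0.41699212, -0.7963876 ],
       [ 0.57076335, -0.
[... 173 characters left out ...]
 192.73602975],
       [  0.        ,   0.        ,   1.        ]]), 'k1': -0.09534668355282229, 'R': array([[ 0.03831946, -0.99924962, -0.00564025],
       [-0.68858771, -0.02231494, -0.72480964],
       [ 0.72413989,  0.03165812, -0.68892611]]), 't': array([-0.13660777,  0.44000379,  0.58714155])}
wrist {'K': array([[283.02861397,   0.        , 258.21397949],
       [  0.        , 283.02861397, 189.23526476],
       [  0.        ,   0.        ,   1.        ]]), 'k1': -0.035414574079325786, 'R': array([[ 0.32612864, -0.94532431, -0.00143414],
       [-0.90553021, -0.31283485,  0.28661716],
       [-0.27139482, -0.0921754 , -0.95804412]]), 't': array([-0.62271123, -0.03356365,  0.38959089])}
```

View pics/scene0b.png

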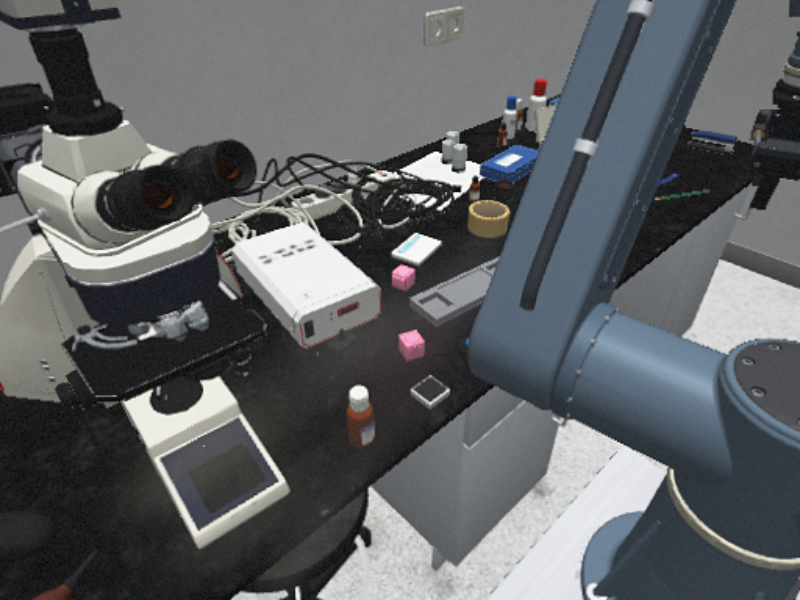

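View pics/side0b.png

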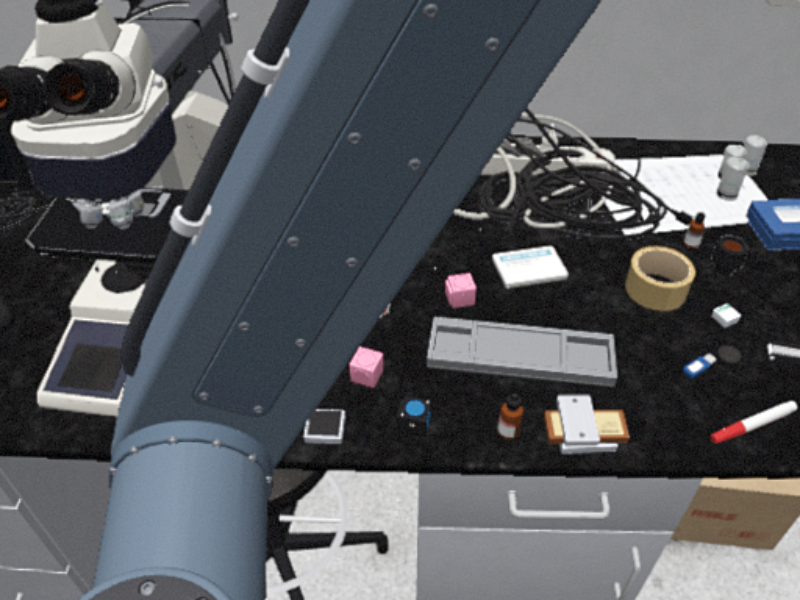

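The side view (800x600) shows the caddy at (522,350), the stand at (325,426), and the black cube with a blue window at (415,412). The small dropper bottle is at (511,416) and the case with its plates at (587,425). In the scene view the big bottle is at (360,418). The pink cubes at side (461,290) and (366,367) are only the same shape as the filter cube.

```bash
cat > h.py <<'E'
import numpy as np,cv2
from rig import get_obs, vision, nets, hand_in
def und(c,px):
    d=(np.atleast_2d(px)-[c['K'][0,2],c['K'][1,2]])/c['K'][0,0]
    s=d.copy()
    for _ in range(20): s=d/(1+c['k1']*(s**2).sum(1,keepdims=True))
    return s
def back(c,px,z):
    s=und(c,px); r=np.c_[s,np.ones(len(s))]@c['R']; o=-c['R'].T@c['t']
    return o+r*((z-o[2])/r[:,2])[:,None]
def proj(c,X):
    p=np.atleast_2d(X)@c['R'].T+c['t']; s=p[:,:2]/p[:,2:]
    return s*(1+c['k1']*(s**2).sum(1,keepdims=True))*c['K'][0,0]+[c['K'][0,2],c['K'][1,2]]
def snap(n,f,box=None,scale=1):
    im=vision.camera(n); c=vision.calibration(n)
    cv2.imwrite(f'pics/{f}.png',im[:,:,::-1]); np.savez(f'pics/{f}.npz',**c)
    if box:
        x0,y0,x1,y1=box
        cv2.imwrite(f'pics/{f}_c.png',cv2.resize(im[y0:y1,x0:x1,::-1],None,fx=scale,fy=scale,interpolation=cv2.INTER_CUBIC))
    return im,c
E
python3 - <<'E'
from h import *
c=vision.calibration('side'); k=.64
for n,p,z in [('cubetop',(415,408),.035),('bottlebase',(510,435),0),('stand',(325,424),.014),('upper',(578,419),.038),('cad tl',(430,345),.02),('cad tl',(433,318),.02),('cad tr',(613,336),.02),('cad br',(615,377),.02),('caddy bl',(428,361),.02)]:
    print(n,back(c,np.array(p)*k,z).round(4))
vision.camera('side')
for q in ['caddy','stand','upper_plate','lower_plate','wooden_case','dropper_bottle','filter_cube']:
    print(q,[(np.round(d['centre'],3),round(d['conf'],2)) for d in nets.spot_point('side',q)][:3])
w=vision.calibration('wrist');print('wcam',-w['R'].T@w['t'])
E
```

```text
cubetop [[ 0.4161 -0.1384  0.035 ]]
bottlebase [[ 0.4045 -0.2577  0.    ]]
stand [[ 0.4034 -0.027   0.014 ]]
upper [[ 0.4027 -0.3361  0.038 ]]
cad tl [[ 0.5362 -0.1561  0.02  ]]
cad tl [[ 0.5884 -0.1599  0.02  ]]
cad tr [[ 0.5609 -0.4104  0.02  ]]
cad br [[ 0.4862 -0.3998  0.02  ]]
caddy bl [[ 0.507  -0.1537  0.02  ]]
caddy [(array([ 0.538, -0.285, -0.004]), 0.62)]
stand [(array([ 0.408, -0.022, -0.001]), 0.76)]
upper_plate [(array([ 0.409, -0.337,  0.03 ]), 0.66)]
lower_plate [(array([ 0.398, -0.351,  0.002]), 0.45)]
wooden_case [(array([ 0.405, -0.344,  0.011]), 0.62)]
dropper_bottle [(array([ 0.408, -0.253, -0.   ]), 0.78)]
filter_cube [(array([ 0.419, -0.136,  0.001]), 0.94), (array([ 0.649, -0.197,  0.001]), 0.88), (array([ 0.5  , -0.067, -0.003]), 0.67)]
wcam [ 0.27846548 -0.56351664  0.38270421]
```

Request:
{"fn": "apply_moves", "kwargs": {"series": [{"offset":[22.7,38,2.5],"rot":[0,0,-19]},{"offset":[22.7,38,2.5],"rot":[0,0,-19]},{"offset":[22.7,38,2.5],"rot":[0,0,-19]},{"offset":[22.7,38,2.5],"rot":[0,0,-19]},{"offset":[22.7,38,2.5],"rot":[0,0,-19]},{"offset":[22.7,38,2.5],"rot":[0,0,-19]},{"offset":[22.7,38,2.5],"rot":[0,0,-19]},{"offset":[22.7,38,2.5],"rot":[0,0,-19]},{"offset":[22.7,38,2.5],"rot":[0,0,-19]},{"offset":[22.7,38,2.5],"rot":[0,0,-19]},{"offset":[22.7,38,2.5],"rot":[0,0,-19]},{"offset":[22.7,38,2.5],"rot":[0,0,-19]}]}}

```text
time: 1.75
position: [0.4298, -0.212, 0.2696]
tool_rot: [1.0, -0.001, -0.0, 0.0]
ft_force: [-0.6, -0.8, 0.6]
grip_width: 0.0869
grip_force: 0.0
```

Run:
```python
from h import *
o=get_obs();print(o['time'],o['position'],o['tool_rot'])
im,c=snap('wrist','w1'); cv2.imwrite('pics/w1b.png',cv2.resize(im[:,:,::-1],(800,600),interpolation=cv2.INTER_CUBIC))
```

```text
1.75 [ 0.42978579 -0.21199193  0.26958369] [ 9.99999648e-01 -7.74860326e-04 -3.87034454e-06  3.22123781e-04]
```

View pics/w1b.png

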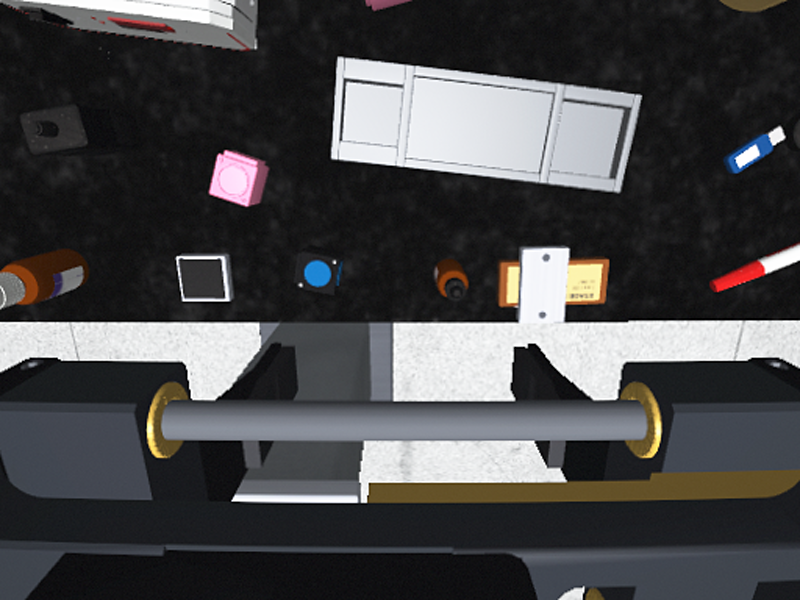

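The wrist view (800x600) shows the cube candidates: pink at (237,178) and black with a blue window at (317,272). The black one fits the description. The mains adapter is at (55,130) and the big bottle at (45,280). I'll make one enlarged crop to confirm the cube and read corners.

Run:
```python
import cv2
im=cv2.imread('pics/w1.png')
a=cv2.resize(im[150:215,105:235],None,fx=6,fy=6,interpolation=cv2.INTER_CUBIC)[:, :780]
b=cv2.resize(im[150:208,270:400],None,fx=6,fy=6,interpolation=cv2.INTER_CUBIC)[:198+150]
import numpy as np
o=np.vstack([cv2.resize(im[152:198,105:235],None,fx=6,fy=6,interpolation=cv2.INTER_CUBIC),cv2.resize(im[155:209,270:400],None,fx=6,fy=6,interpolation=cv2.INTER_CUBIC)])
print(o.shape)
cv2.imwrite('pics/w1c.png',o)
cv2.imwrite('pics/w1d.png',cv2.resize(im[30:130,205:415],None,fx=3.8,fy=3.8,interpolation=cv2.INTER_CUBIC))
```

```text
(600, 780, 3)
```

View pics/w1c.png

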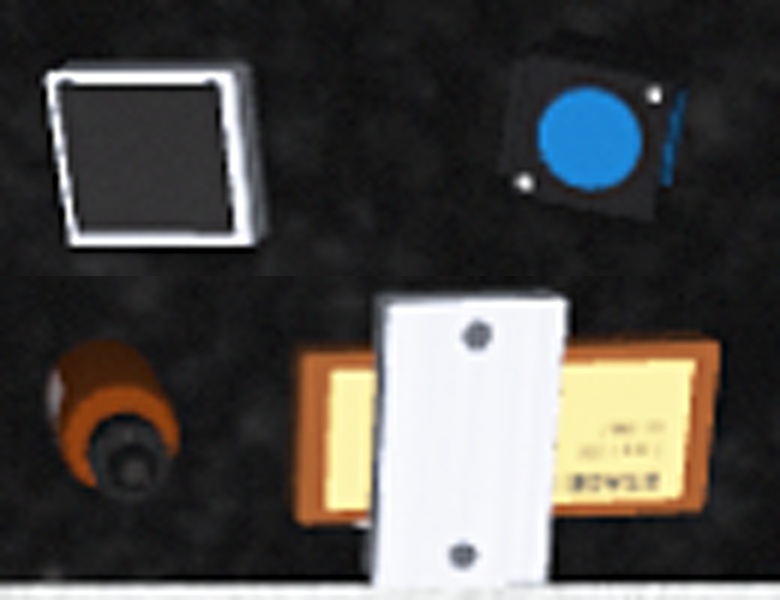

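View pics/w1d.png

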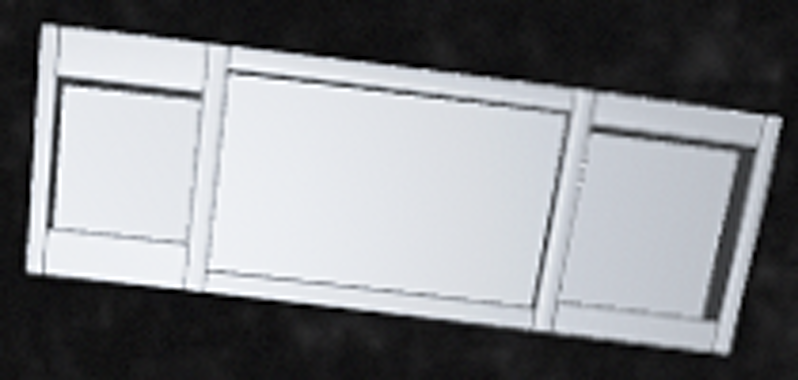

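The crop shows the black cube with the blue window at crop pixel (590,138), so that is the one meant. The pink cubes don't match. The plates, case, stand and caddy corners are readable, so I'll compute the poses.

Run:
```python
from h import *
c=np.load('pics/w1.npz')
C=lambda p:np.array([105,152])+(np.array(p)-2.5)/6   # top crop
B=lambda p:np.array([270,155])+(np.array(p)-[2.5,278.5])/6
D=lambda p:np.array([205,30])+(np.array(p)-1.4)/3.8
def rep(n,px,z):
    P=back(c,px,z)[:,:2]; e=np.roll(P,-1,0)-P
    print(n,'ctr',P.mean(0).round(4),'sides',np.linalg.norm(e,axis=1).round(4)*1e3,'ang',np.degrees(np.arctan2(e[:,1],e[:,0])).round(1)); return P
rep('caddy',D([(42,24),(781,117),(730,354),(27,273)]),.02)
rep('small pkt',D([(60,80),(202,97),(187,243),(47,228)]),.013)
rep('long pkt top',D([(229,71),(570,112),(533,307),(207,270)]),.02)
rep('stand',C([(47,70),(240,66),(255,243),(72,243)]),.014)
rep('rubber',C([(62,85),(218,83),(237,235),(78,235)]),.014)
rep('cube',C([(517,52),(672,88),(655,220),(500,178)]),.035)
print('win',back(c,C([(590,138),(655,95),(525,182),(675,138)]),.035).round(4))
rep('case',B([(300,347),(720,340),(707,510),(297,523)]),.026)
print('dots',back(c,B([(478,335),(463,555)]),.038).round(4))
rep('plate',B([(383,300),(568,298),(547,583),(372,583)]),.038)
print('bot cap',back(c,B([(132,467)]),.072).round(4),'shoulder',back(c,B([(120,432)]),.05).round(4))
for q in ['dropper_bottle','filter_cube','stand','caddy','wooden_case','upper_plate','lower_plate']:
    print(q,[(np.round(d['centre'],4),round(d['conf'],2)) for d in nets.spot_point('wrist',q)][:3])
```

```text
caddy ctr [ 0.5393 -0.2777] sides [248.7  78.7 249.5  78.9] ang [-96.3 174.5  83.8  -6. ]
small pkt ctr [ 0.5499 -0.1835] sides [48.1 47.5 49.  47.9] ang [-96.5 173.6  84.   -7.4]
long pkt top ctr [ 0.54   -0.2726] sides [114.7  63.8 114.5  63.7] ang [-96.  173.3  83.9  -6.6]
stand ctr [ 0.4091 -0.0257] sides [46.6 43.9 45.4 43.1] ang [-89.1 178.2  89.9  -0.2]
rubber ctr [ 0.4082 -0.0244] sides [37.7 37.7 39.4 37.4] ang [ -89.5 -179.7   89.9   -2.3]
cube ctr [ 0.4192 -0.1349] sides [35.2 31.2 36.3 29.6] ang [-103.6  170.4   74.   -11.4]
win [[ 0.4186 -0.1357  0.035 ]
 [ 0.4284 -0.1509  0.035 ]
 [ 0.4083 -0.1203  0.035 ]
 [ 0.4185 -0.155   0.035 ]]
case ctr [ 0.4077 -0.3449] sides [97.3 41.2 97.8 42.5] ang [ -89.  -176.8   91.8    2.5]
dots [[ 0.433  -0.3321  0.038 ]
 [ 0.3813 -0.3334  0.038 ]]
plate ctr [ 0.4078 -0.332 ] sides [41.2 67.  40.9 66.4] ang [ -89.3 -178.1   89.8    2.1]
bot cap [[ 0.4124 -0.2519  0.072 ]] shoulder [[ 0.414  -0.2517  0.05  ]]
dropper_bottle [(array([ 0.4092, -0.2597,  0.0023]), 0.84), (array([ 0.4068, -0.3375,  0.0261]), 0.35), (array([ 0.4179, -0.1376,  0.0042]), 0.23)]
filter_cube [(array([ 0.4968, -0.0686, -0.0019]), 0.79), (array([ 0.4168, -0.1326,  0.007 ]), 0.75)]
stand [(array([ 0.4072, -0.0245, -0.0009]), 0.56)]
caddy [(array([ 0.5389, -0.2817,  0.0007]), 0.79)]
wooden_case [(array([ 0.4057, -0.344 ,  0.0105]), 0.79)]
upper_plate [(array([ 0.4063, -0.3319,  0.0271]), 0.89)]
lower_plate []
```

Request:
{"fn": "apply_moves", "kwargs": {"series": [{"offset":[-2.3,-12.15,-16],"rot":[0,0,1]},{"offset":[-2.3,-12.15,-16],"rot":[0,0,1]},{"offset":[-2.3,-12.15,-16],"rot":[0,0,1]},{"offset":[-2.3,-12.15,-16],"rot":[0,0,1]},{"offset":[-2.3,-12.15,-16],"rot":[0,0,1]},{"offset":[-2.3,-12.15,-16],"rot":[0,0,1]},{"offset":[-2.3,-12.15,-18],"rot":[0,0,1]},{"offset":[-2.3,-12.15,-18],"rot":[0,0,1]},{"offset":[-2.3,-12.15,-18],"rot":[0,0,1]}], "hand": 0.68}}

```text
time: 3.05
position: [0.4077, -0.332, 0.0912]
tool_rot: [1.0, 0.009, 0.001, 0.001]
ft_force: [-0.9, 0.6, 0.3]
grip_width: 0.0594
grip_force: 0.0
```

Run:
```python
from h import *
o=get_obs();print(o['time'],o['position'],o['tool_rot'],o['grip_width'])
im,c=snap('side','s2',(320,220,440,310),6)
```

```text
3.05 [ 0.40765376 -0.33201945  0.09120423] [9.99959777e-01 8.92775452e-03 5.86655337e-04 6.28229152e-04] 0.05943773963812686
```

View pics/s2_c.png

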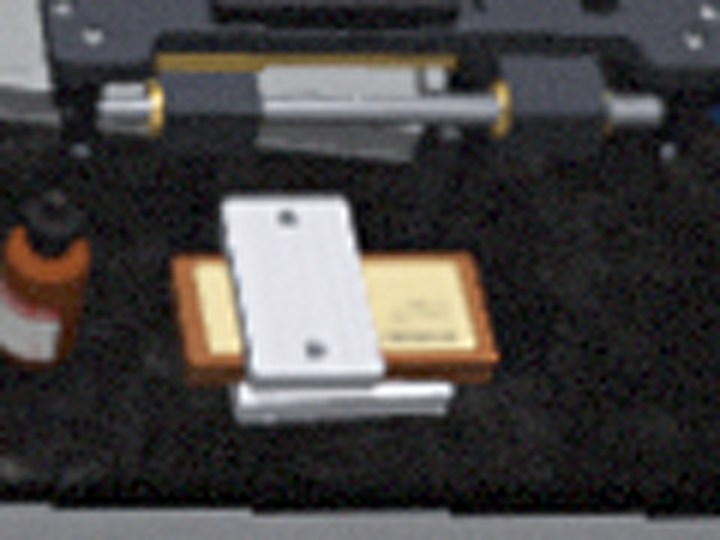

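The side crop shows the upper plate at (300,290) across the case, with the lower plate's end below it at (345,400). The gripper is above it, so I'll go down and grip.

Request:
{"fn": "apply_moves", "kwargs": {"series": [{"offset":[0,0,-2.5],"rot":[0,0,0]},{"offset":[0,0,-3.5],"rot":[0,0,0]},{"offset":[0,0,-3.95],"rot":[0,0,0]},{"offset":[0,0,-3.95],"rot":[0,0,0]},{"offset":[0,0,-3.95],"rot":[0,0,0]}]}}

```text
time: 3.6
position: [0.4073, -0.3328, 0.0506]
tool_rot: [1.0, 0.008, 0.0, 0.0]
ft_force: [-0.0, -0.3, -0.7]
grip_width: 0.0591
grip_force: 0.0
```

Request:
{"fn": "apply_moves", "kwargs": {"series": [{"offset":[0,0,0],"rot":[0,0,0]},{"offset":[0,0,0],"rot":[0,0,0]},{"offset":[0,0,0],"rot":[0,0,0]},{"offset":[0,0,0],"rot":[0,0,0]},{"offset":[0,0,0],"rot":[0,0,0]},{"offset":[0,0,0],"rot":[0,0,0]},{"offset":[0,0,1],"rot":[0,0,0]},{"offset":[0,0,1],"rot":[0,0,0]}], "hand": 0, "newtons": 20}}

```text
time: 4.4
position: [0.4073, -0.3328, 0.0609]
tool_rot: [1.0, 0.008, 0.0, 0.0]
ft_force: [0.8, 0.3, -0.5]
grip_width: 0.0401
grip_force: 20.0
```

Request:
{"fn": "apply_moves", "kwargs": {"series": [{"offset":[0,0,5],"rot":[0,0,0]},{"offset":[0,0,10],"rot":[0,0,0]},{"offset":[0.2,30.7,10],"rot":[0,0,89]},{"offset":[0.2,30.7,10],"rot":[0,0,89]},{"offset":[0.2,30.7,10],"rot":[0,0,89]},{"offset":[0.2,30.7,10],"rot":[0,0,89]},{"offset":[0.2,30.7,10],"rot":[0,0,89]},{"offset":[0.2,30.7,10],"rot":[0,0,89]},{"offset":[0.2,30.7,10],"rot":[0,0,89]},{"offset":[0.2,30.7,10],"rot":[0,0,89]},{"offset":[0.2,30.7,10],"rot":[0,0,89]},{"offset":[0.2,30.7,10],"rot":[0,0,89]},{"offset":[0.2,30.7,10],"rot":[0,0,89]},{"offset":[0.2,30.7,10],"rot":[0,0,89]},{"offset":[0.2,30.7,10],"rot":[0,0,89]},{"offset":[0.2,30.7,10],"rot":[0,0,89]}]}}

```text
time: 6.0
position: [0.409, -0.0256, 0.1601]
tool_rot: [0.708, 0.706, 0.0, -0.0]
ft_force: [-0.3, -0.0, -1.4]
grip_width: 0.0397
grip_force: 20.0
```

Run:
```python
from h import *
o=get_obs();print(o['time'],o['position'],o['tool_rot'],o['grip_width'])
im,c=snap('wrist','w3'); print(proj(c,[[.4087,-.0255,.014],o['position']]))
cv2.imwrite('pics/w3b.png',cv2.resize(im[:,:,::-1],(800,600),interpolation=cv2.INTER_CUBIC))
```

```text
6.0 [ 0.40896203 -0.02558906  0.16007439] [ 7.07716507e-01  7.06496529e-01  1.23849401e-06 -1.47689171e-05] 0.039658911183865816
[[257.04851294 185.17200693]
 [256.39605751 257.77850479]]
```

View pics/w3b.png

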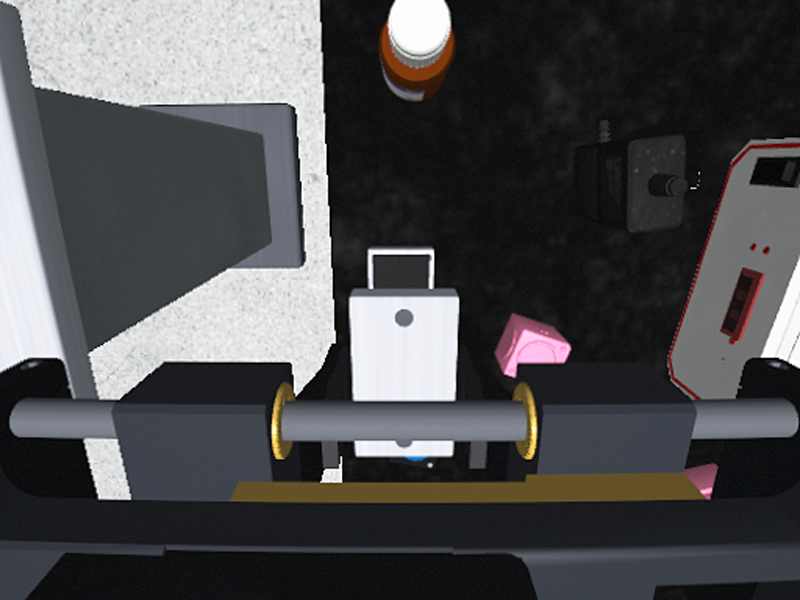

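The held plate is at (405,375), square in the fingers. The stand's far edge shows beyond it at (368–434,249). I'll compare the two positions.

Run:
```python
from h import *
c=np.load('pics/w3.npz'); im=cv2.imread('pics/w3.png')
P=back(c,np.array([(350,297),(459,296),(457,457),(356,457)])*.64-.2,.1475)[:,:2];print('plate',P.round(4),P.mean(0))
S=back(c,np.array([(368,249),(434,248)])*.64-.2,.014)[:,:2];print('stand far edge',S.round(4))
print('dots',back(c,np.array([(404,318),(404,441)])*.64-.2,.1475).round(4))
print('big bottle',back(c,[(415*.64,95*.64)],0))
o=im[150:200,215:300];print(o.shape);cv2.imwrite('pics/w3c.png',cv2.resize(o,None,fx=8,fy=8,interpolation=cv2.INTER_CUBIC))
```

```text
plate [[ 0.3908  0.0097]
 [ 0.4296  0.01  ]
 [ 0.4313 -0.0575]
 [ 0.3908 -0.0575]] [ 0.41063343 -0.02380565]
stand far edge [[0.3866 0.002 ]
 [0.4296 0.0026]]
dots [[ 0.41    0.0017  0.1475]
 [ 0.41   -0.0499  0.1475]]
big bottle [[0.41713212 0.09655885 0.        ]]
(50, 85, 3)
```

View pics/w3c.png

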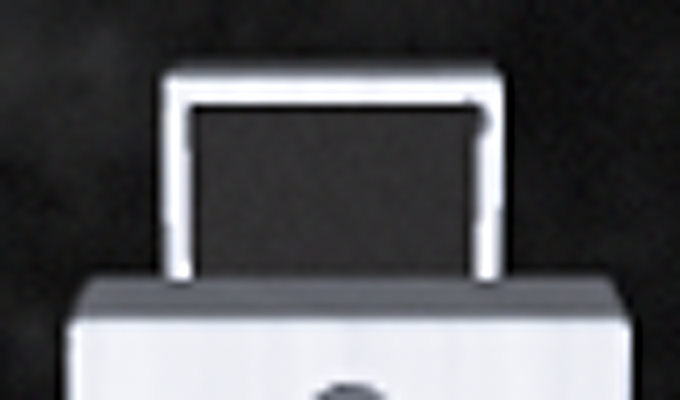

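Run:
```python
from h import *
im=cv2.imread('pics/side0.png',0).astype(int); c=vision.calibration('side')
print(im[258:288,190:226:1][:, :].tolist().__str__().replace('], [','],\n ['))
```

```text
[[67, 61, 66, 69, 70, 66, 63, 68, 66, 68, 65, 61, 60, 55, 41, 23, 25, 35, 37, 30, 21, 34, 27, 34, 18, 28, 28, 27, 28, 32, 28, 24, 27, 12, 20, 17],
 [69, 65, 67, 64, 66, 68, 66, 66, 64, 60, 63, 58, 60, 44, 32, 32, 28, 21, 18, 22, 21, 33, 36, 31, 27, 27, 17, 31, 26, 28, 24, 30, 22, 17, 20, 26],
 [63, 65, 67, 69, 63, 65, 68, 64, 69, 61, 62, 53, 42, 25, 13, 3, 16, 0, 17, 14, 26, 13, 19, 13, 11, 23, 9, 21, 13, 32, 21, 30, 15, 20, 25, 14],
 [65, 70, 68, 66, 70, 66, 65, 65, 60, 60, 58, 55, 68, 85, 69, 57, 59, 60, 56, 62, 47, 51, 75, 56, 49, 53, 51, 38, 46, 31, 20, 22, 29, 20, 34, 25],
 [62, 66, 63, 68, 61, 70, 71, 70, 64, 61, 56, 68, 169, 220, 194, 175, 172, 165, 169, 162, 152, 156, 200, 172, 152, 152, 149, 117, 131, 130, 60, 25, 26, 32, 9, 20],
 [67, 64, 65, 68, 67, 68, 74, 67, 59, 54, 57, 57, 74, 96, 82, 73, 73, 71, 77, 71, 71, 70, 86, 70, 71, 77, 71, 64, 149, 247, 163, 52, 16, 30, 29, 20],
 [59, 63, 65, 65, 65, 69, 63, 60, 60, 61, 58, 56, 52, 46, 49, 52, 54, 52, 50, 52, 55, 53, 53, 55, 51, 55, 46, 49, 136, 243, 149, 36, 17, 26, 25, 31],
 [70, 70, 65, 64, 69, 70, 63, 60, 57, 56, 62, 59, 5
[... 2823 characters left out ...]
00, 97, 100, 100, 97, 92, 97, 112, 122, 121, 126, 125, 116, 119, 119, 121, 121, 76, 37, 31, 40, 39, 37, 35, 30],
 [38, 35, 39, 32, 30, 35, 41, 45, 41, 42, 42, 37, 42, 36, 47, 41, 31, 41, 46, 42, 42, 46, 47, 42, 46, 38, 50, 49, 41, 31, 30, 31, 40, 28, 39, 28],
 [35, 40, 42, 42, 42, 42, 38, 41, 34, 44, 42, 33, 32, 26, 27, 24, 31, 31, 26, 21, 24, 19, 12, 22, 15, 27, 27, 36, 34, 36, 30, 36, 41, 37, 34, 28],
 [37, 35, 46, 44, 57, 45, 49, 39, 43, 44, 38, 27, 26, 29, 16, 35, 25, 33, 26, 25, 14, 27, 18, 25, 20, 22, 29, 44, 33, 41, 32, 34, 33, 32, 35, 48],
 [33, 42, 51, 48, 56, 44, 52, 43, 44, 40, 44, 29, 38, 27, 22, 20, 25, 20, 26, 25, 22, 17, 31, 26, 24, 27, 31, 41, 35, 31, 26, 34, 38, 33, 41, 42]]
```

Run:
```python
from h import *
c=vision.calibration('side')
S=back(c,[(193.6,279.7),(218.6,279.7),(220.6,261.7)],.014)[:,:2];print('stand',S.round(4), 'ctr from edges y',S[:2,1].mean(),'x',(S[1,0]+S[2,0])/2)
P=back(c,np.array([320,220])+(np.array([(224,198),(350,196),(383,374),(249,378)])-2.5)/6,.038)[:,:2];print('plate',P.round(4),P.mean(0))
```

```text
stand [[ 0.3827 -0.0017]
 [ 0.3846 -0.0496]
 [ 0.4278 -0.0493]] ctr from edges y -0.025618956033306266 x 0.4062121866824184
plate [[ 0.4399 -0.3158]
 [ 0.4418 -0.3573]
 [ 0.3717 -0.3569]
 [ 0.3693 -0.3152]] [ 0.40567058 -0.33628693]
```

Request:
{"fn": "apply_moves", "kwargs": {"series": [{"offset":[0,-5.0,0],"rot":[0,0,0]},{"offset":[0,-5.0,-5],"rot":[0,0,0]},{"offset":[0,-5.0,-9],"rot":[0,0,0]},{"offset":[0,-5.0,-9],"rot":[0,0,0]},{"offset":[0,-5.0,-9],"rot":[0,0,0]},{"offset":[0,-5.0,-9],"rot":[0,0,0]}]}}

```text
time: 6.65
position: [0.41, -0.0758, 0.0717]
tool_rot: [0.707, 0.707, 0.001, 0.002]
ft_force: [0.4, 1.3, -0.4]
grip_width: 0.0395
grip_force: 20.0
```

Run:
```python
from h import *
o=get_obs();print(o['time'],o['position'],o['tool_rot'],o['grip_width'])
im,c=snap('wrist','w4'); p=proj(c,[[.408,-.0245,.014],o['position']-[0,0,.0126]]);print(p)
x0=int(p[0,0])-70;y0=int(p[0,1])-45
print(x0,y0);cv2.imwrite('pics/w4b.png',cv2.resize(im[y0:y0+120,x0:x0+140,::-1],None,fx=5,fy=5,interpolation=cv2.INTER_CUBIC))
```

```text
6.65 [ 0.40998612 -0.07577818  0.07172523] [7.07217204e-01 7.06994371e-01 5.44079032e-04 1.57765695e-03] 0.03953270434688676
[[253.28260475 148.61225008]
 [255.98808198 246.32580808]]
183 103
```

View pics/w4b.png

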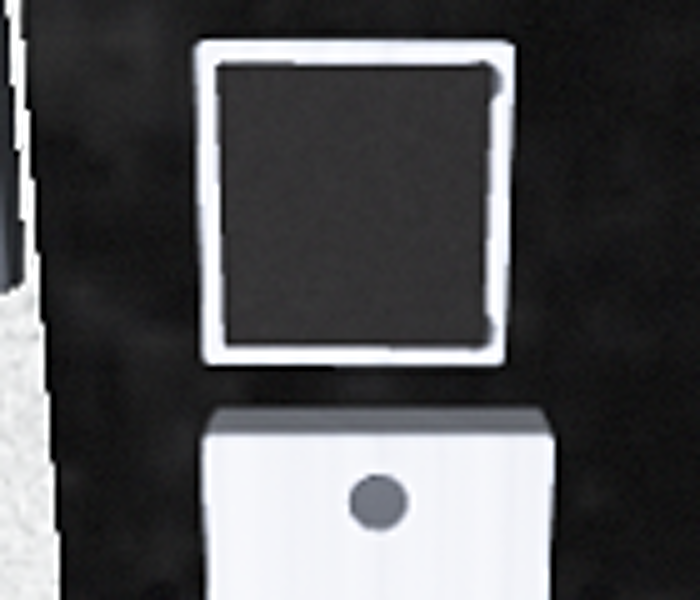

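The whole stand top is visible, with corners at about (194,42), (515,42), (505,364) and (203,364). The held plate's far edge is at y≈433, from x 201 to 555.

Run:
```python
from h import *
c=np.load('pics/w4.npz'); f=lambda q:np.array([183,103])+(np.array(q)-2)/5
S=back(c,f([(194,41),(515,41),(505,365),(203,365)]),.014)[:,:2];print('stand',S.round(4),S.mean(0).round(4))
zt=.0717-.0126
P=back(c,f([(201,433),(555,433),(379,501)]),zt)[:,:2];print('plate',P.round(4),'dot->ctr y',P[2,1]-.0259)
print('plate ctr',P[:2].mean(0)-[0,.034])
```

```text
stand [[ 0.3867  0.0009]
 [ 0.4297  0.0009]
 [ 0.4296 -0.0438]
 [ 0.3865 -0.0438]] [ 0.4081 -0.0214]
plate [[ 0.3915 -0.0403]
 [ 0.431  -0.0403]
 [ 0.4114 -0.0484]] dot->ctr y -0.07426352123345448
plate ctr [ 0.41126785 -0.07432992]
```

Request:
{"fn": "apply_moves", "kwargs": {"series": [{"offset":[-0.22,5.2,0],"rot":[0,0,0]},{"offset":[-0.22,5.2,0],"rot":[0,0,0]},{"offset":[-0.22,5.2,0],"rot":[0,0,0]},{"offset":[-0.22,5.2,-1.5],"rot":[0,0,0]},{"offset":[-0.22,5.2,-2.5],"rot":[0,0,0]},{"offset":[-0.22,5.2,-3.0],"rot":[0,0,0]},{"offset":[-0.22,5.2,-3.15],"rot":[0,0,0]},{"offset":[-0.22,5.2,-3.15],"rot":[0,0,0]},{"offset":[-0.22,5.2,-3.15],"rot":[0,0,0]},{"offset":[-0.22,5.2,-3.15],"rot":[0,0,0]}]}}

```text
time: 7.7
position: [0.4069, -0.0237, 0.0387]
tool_rot: [0.707, 0.707, 0.0, 0.0]
ft_force: [0.4, 0.0, -0.1]
grip_width: 0.0403
grip_force: 20.0
```

Request:
{"fn": "apply_moves", "kwargs": {"series": [{"offset":[0,0,0],"rot":[0,0,0]},{"offset":[0,0,0],"rot":[0,0,0]},{"offset":[0,0,0],"rot":[0,0,0]},{"offset":[0,0,0],"rot":[0,0,0]},{"offset":[0,0,2],"rot":[0,0,0]},{"offset":[0,0,6],"rot":[0,0,0]},{"offset":[0,-6,10],"rot":[0,0,0]},{"offset":[0,-6,10],"rot":[0,0,0]},{"offset":[0,-6,10],"rot":[0,0,0]},{"offset":[0,-6,10],"rot":[0,0,0]},{"offset":[0,-6,10],"rot":[0,0,0]}], "hand": 0.6}}

```text
time: 8.8
position: [0.4056, -0.0824, 0.1378]
tool_rot: [0.707, 0.707, -0.0, -0.002]
ft_force: [-0.3, -0.2, -0.4]
grip_width: 0.052
grip_force: 0.0
```

Run:
```python
from h import *
o=get_obs();print(o['time'],o['position'],o['tool_rot'],o['grip_width'])
im,c=snap('wrist','w5'); p=proj(c,[[.408,-.0225,.02],[.408,-.131,.035]]);print(p)
x0=int(p[0,0])-60;y0=int(p[0,1])-60
a=im[y0:y0+150,x0:x0+190,::-1]
print(x0,y0);cv2.imwrite('pics/w5b.png',cv2.resize(np.clip(a.astype(float)*1.6+10,0,255).astype('uint8'),None,fx=4,fy=4,interpolation=cv2.INTER_CUBIC))
```

```text
8.8 [ 0.40562442 -0.08242032  0.13777499] [ 7.07268130e-01  7.06943689e-01 -3.96583116e-04 -1.50202687e-03] 0.05199766923937912
[[260.22372592 129.42234994]
 [259.8870977  247.37802886]]
200 69
```

View pics/w5b.png

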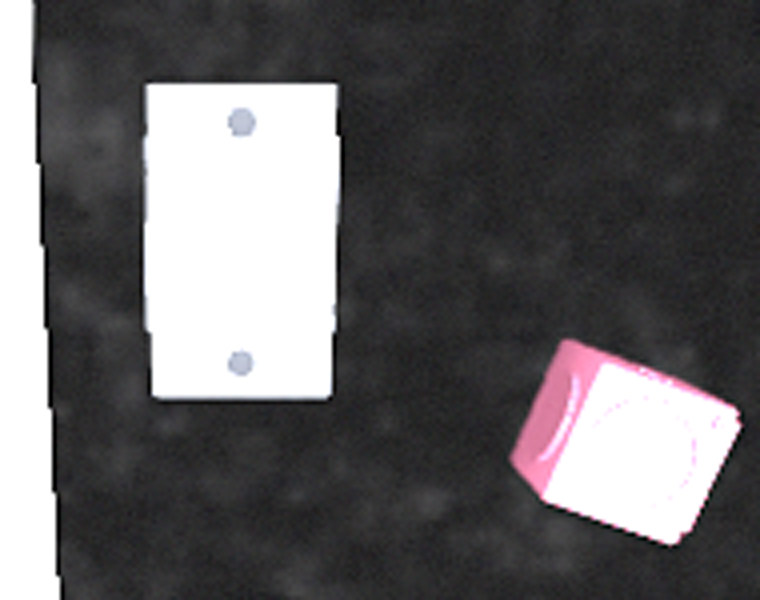

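Run:
```python
from h import *
c=np.load('pics/w5.npz'); f=lambda q:np.array([200,69])+(np.array(q)-1.5)/4
P=back(c,f([(147,83),(338,83),(331,398),(152,398)]),.026)[:,:2];print('plate',P.round(4),P.mean(0).round(4))
print('dots',back(c,f([(241,122),(241,362)]),.026)[:,:2].round(4))
S=back(c,f([(144,134),(341,137),(336,325),(147,330)]),.014)[:,:2];print('stand',S.round(4),S.mean(0).round(4))
```

```text
plate [[ 0.3879  0.011 ]
 [ 0.4279  0.0111]
 [ 0.4281 -0.0563]
 [ 0.3877 -0.0564]] [ 0.4079 -0.0226]
dots [[ 0.4076  0.0032]
 [ 0.4078 -0.0481]]
stand [[ 3.861e-01  9.000e-04]
 [ 4.298e-01  3.000e-04]
 [ 4.298e-01 -4.160e-02]
 [ 3.859e-01 -4.290e-02]] [ 0.4079 -0.0208]
```

The plate sits on the stand within about 1 mm and square. Next is the wooden case.

Request:
{"fn": "apply_moves", "kwargs": {"series": [{"offset":[0.05,-26.1,0],"rot":[0,0,1.7]},{"offset":[0.05,-26.1,0],"rot":[0,0,1.7]},{"offset":[0.05,-26.1,0],"rot":[0,0,1.7]},{"offset":[0.05,-26.1,0],"rot":[0,0,1.7]},{"offset":[0.05,-26.1,0],"rot":[0,0,1.7]},{"offset":[0.05,-26.1,0],"rot":[0,0,1.7]},{"offset":[0.05,-26.1,0],"rot":[0,0,1.7]},{"offset":[0.05,-26.1,-5],"rot":[0,0,1.7]},{"offset":[0.05,-26.1,-8],"rot":[0,0,1.7]},{"offset":[0.05,-26.1,-9.5],"rot":[0,0,1.7]},{"offset":[0.05,-26.1,-9.9],"rot":[0,0,1.7]},{"offset":[0.05,-26.1,-9.9],"rot":[0,0,1.7]},{"offset":[0.05,-26.1,-9.9],"rot":[0,0,1.7]}], "hand": 0.8}}

```text
time: 10.15
position: [0.4077, -0.3437, 0.0402]
tool_rot: [0.696, 0.718, 0.0, 0.0]
ft_force: [0.6, -0.3, 0.0]
grip_width: 0.0694
grip_force: 0.0
```

Request:
{"fn": "apply_moves", "kwargs": {"series": [{"offset":[0,0,0],"rot":[0,0,0]},{"offset":[0,0,0],"rot":[0,0,0]},{"offset":[0,0,0],"rot":[0,0,0]},{"offset":[0,0,0],"rot":[0,0,0]},{"offset":[0,0,0],"rot":[0,0,0]},{"offset":[0,0,0],"rot":[0,0,0]},{"offset":[0,0,1],"rot":[0,0,0]},{"offset":[0,0,3],"rot":[0,0,0]},{"offset":[0,0,6],"rot":[0,0,0]},{"offset":[0,0,6],"rot":[0,0,0]}], "hand": 0, "newtons": 20}}

```text
time: 11.15
position: [0.4089, -0.3464, 0.1029]
tool_rot: [0.697, 0.717, -0.0, 0.004]
ft_force: [0.8, -1.5, -1.0]
grip_width: 0.042
grip_force: 20.0
```

Request:
{"fn": "apply_moves", "kwargs": {"series": [{"offset":[6,0,3],"rot":[0,0,-7.8]},{"offset":[13.2,0,3],"rot":[0,0,-7.8]},{"offset":[13.2,0,3],"rot":[0,0,-7.8]},{"offset":[13.2,7.3,3],"rot":[0,0,-7.8]},{"offset":[13.2,7.3,3],"rot":[0,0,-7.8]},{"offset":[13.2,7.3,-1],"rot":[0,0,-7.8]},{"offset":[13.2,7.3,-1],"rot":[0,0,-7.8]},{"offset":[13.2,7.3,-1],"rot":[0,0,-7.8]}]}}

```text
time: 11.95
position: [0.5386, -0.2712, 0.0887]
tool_rot: [0.744, 0.668, -0.0, -0.001]
ft_force: [0.1, -0.9, 0.1]
grip_width: 0.042
grip_force: 20.0
```

Run:
```python
from h import *
o=get_obs();print(o['time'],o['position'],o['tool_rot'],o['grip_width'])
im,c=snap('wrist','w6'); cv2.imwrite('pics/w6b.png',cv2.resize(im[:330,:,::-1],(800,516),interpolation=cv2.INTER_CUBIC))
```

```text
11.95 [ 0.53862074 -0.27123758  0.08872051] [ 7.44035464e-01  6.68138569e-01 -3.03892918e-04 -1.40995295e-03] 0.04196522309115601
```

View pics/w6b.png

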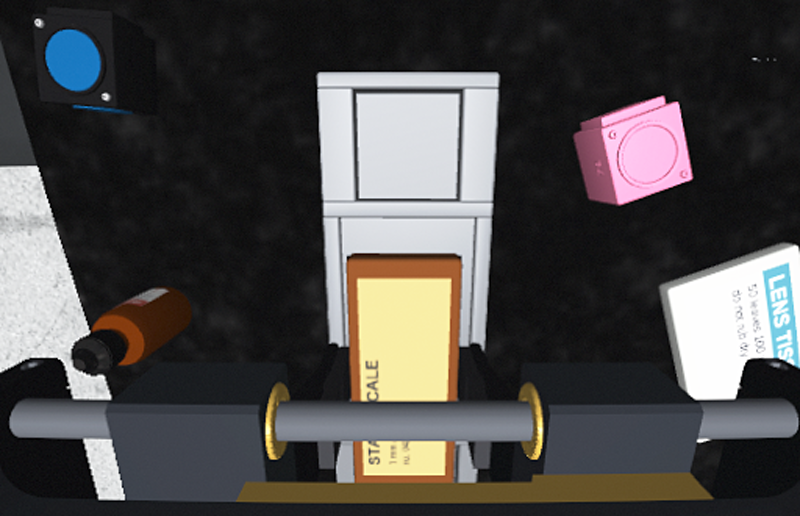

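The caddy's far end is at (318–498,73) with the small pocket at (407,145), and the held case lies over the long pocket. I'll compute the alignment, plus the cube and bottle seen here.

Run:
```python
from h import *
c=np.load('pics/w6.npz'); f=lambda q:np.array(q)*.64-.2
A=back(c,f([(318,73),(498,73),(327,203),(491,203)]),.02)[:,:2];print('caddy',A.round(4)); 
m=A[:2].mean(0); u=np.array([np.cos(np.radians(83.9)),np.sin(np.radians(83.9))]); print('ctr',m-.126*u,'small',m-.031*u,'long',m-.121*u,'large',m-.216*u)
d=A[1]-A[0];print('x ang',np.degrees(np.arctan2(d[1],d[0])))
K=back(c,f([(348,259),(462,258),(458,482),(357,482)]),.0747)[:,:2];print('case',K.round(4),K.mean(0).round(4))
print('cube',back(c,f([(75,61),(38,22),(106,97)]),.035)[:,:2].round(4))
print('cap',back(c,f([(90,354)]),.072).round(4))
im=cv2.imread('pics/w6.png'); o=np.clip(im[0:80,10:110].astype(float)*4,0,255).astype('uint8')
cv2.imwrite('pics/w6c.png',cv2.resize(o,None,fx=6,fy=6,interpolation=cv2.INTER_CUBIC))
```

```text
caddy [[ 0.5161 -0.1503]
 [ 0.5932 -0.1585]
 [ 0.5116 -0.2054]
 [ 0.5871 -0.2134]]
ctr [ 0.54126306 -0.27966888] small [ 0.55135815 -0.18520678] long [ 0.54179438 -0.27469719] large [ 0.53169929 -0.3691593 ]
x ang -6.0837761781684545
case [[ 0.5258 -0.2219]
 [ 0.5659 -0.2258]
 [ 0.5578 -0.3205]
 [ 0.5159 -0.316 ]] [ 0.5414 -0.2711]
cube [[ 0.4211 -0.1367]
 [ 0.41   -0.1207]
 [ 0.4302 -0.1516]]
cap [[ 0.4193 -0.2489  0.072 ]]
```

View pics/w6c.png

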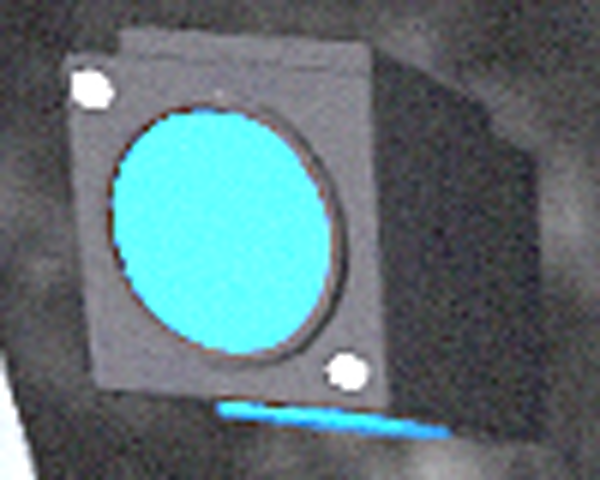

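Run:
```python
from h import *
c=np.load('pics/w6.npz'); f=lambda q:np.array([10,0])+(np.array(q)-2.5)/6
P=back(c,f([(68,58),(372,72),(387,405),(97,387)]),.035)[:,:2]; e=np.roll(P,-1,0)-P
print(P.round(4),P.mean(0),np.linalg.norm(e,axis=1),np.degrees(np.arctan2(e[:,1],e[:,0])))
s=np.load('pics/side0.npz') if 0 else vision.calibration('side')
for z,p in((.072,(511,400)),(.0,(509,437))): print('side bottle',back(s,np.array(p)*.64,z).round(4))
```

```text
[[ 0.4087 -0.1179]
 [ 0.4406 -0.1237]
 [ 0.4336 -0.1552]
 [ 0.402  -0.1493]] [ 0.42123157 -0.13651526] [0.03242451 0.0323029  0.03217122 0.032124  ] [ -10.36798654 -102.47785689  169.32813892   77.96322046]
side bottle [[ 0.4027 -0.2513  0.072 ]]
side bottle [[ 0.4014 -0.2563  0.    ]]
```

Request:
{"fn": "apply_moves", "kwargs": {"series": [{"offset":[0,-0.3,-2],"rot":[0,0,0]},{"offset":[0,-0.3,-3.5],"rot":[0,0,0]},{"offset":[0,-0.3,-4.2],"rot":[0,0,0]},{"offset":[0,-0.3,-4.5],"rot":[0,0,0]},{"offset":[0,-0.3,-4.5],"rot":[0,0,0]},{"offset":[0,-0.3,-4.5],"rot":[0,0,0]}]}}

```text
time: 12.6
position: [0.5397, -0.2748, 0.0451]
tool_rot: [0.744, 0.668, 0.0, 0.0]
ft_force: [0.1, -0.3, -0.7]
grip_width: 0.0422
grip_force: 20.0
```

Request:
{"fn": "apply_moves", "kwargs": {"series": [{"offset":[0,0,-0.06],"rot":[0,0,0]},{"offset":[0,0,-0.06],"rot":[0,0,0]}]}}

```text
time: 12.8
position: [0.5395, -0.2747, 0.0444]
tool_rot: [0.744, 0.668, 0.0, 0.0]
ft_force: [-0.1, -0.3, -0.7]
grip_width: 0.0422
grip_force: 20.0
```

Request:
{"fn": "apply_moves", "kwargs": {"series": [{"offset":[0,0,0],"rot":[0,0,0]},{"offset":[0,0,0],"rot":[0,0,0]},{"offset":[0,0,0],"rot":[0,0,0]},{"offset":[0,0,0],"rot":[0,0,0]},{"offset":[0,0,3],"rot":[0,0,0]},{"offset":[0,0,7],"rot":[0,0,0]},{"offset":[0,0,10.06],"rot":[0,0,0]},{"offset":[0,0,10.06],"rot":[0,0,0]},{"offset":[0,0,10.06],"rot":[0,0,0]}], "hand": 0.65}}

```text
time: 13.7
position: [0.5395, -0.2747, 0.1452]
tool_rot: [0.744, 0.668, 0.0, 0.001]
ft_force: [0.1, 0.2, -0.4]
grip_width: 0.0565
grip_force: 0.0
```

Run:
```python
from h import *
o=get_obs();print(o['time'],o['position'],o['tool_rot'],o['grip_width'])
for n in ('wrist','side'):
    snap(n,'7'+n)
    for q in ('dropper_bottle','wooden_case','lower_plate'): print(n,q,[(np.round(d['centre'],4),round(d['conf'],2)) for d in nets.spot_point(n,q)][:2])
a=cv2.imread('pics/7wrist.png')[:330];b=cv2.imread('pics/7side.png')[200:310,240:440]
out=np.zeros((600,600,3),np.uint8); out[:330,:512]=a; out[330:330+270,:491]=cv2.resize(b,(491,270),interpolation=cv2.INTER_CUBIC)
cv2.imwrite('pics/7.png',out)
```

```text
13.7 [ 0.53946932 -0.27469596  0.14521266] [7.43995641e-01 6.68184061e-01 1.03570185e-04 7.31785661e-04] 0.05646800603509102
wrist dropper_bottle [(array([ 0.4091, -0.2585,  0.    ]), 0.81)]
wrist wooden_case [(array([ 0.5371, -0.2711,  0.0164]), 0.8)]
wrist lower_plate []
side dropper_bottle [(array([ 0.4074, -0.2524, -0.0032]), 0.63)]
side wooden_case [(array([ 0.5394, -0.2784,  0.0159]), 0.61)]
side lower_plate [(array([ 0.4002, -0.3505,  0.002 ]), 0.88)]
```

View pics/7.png

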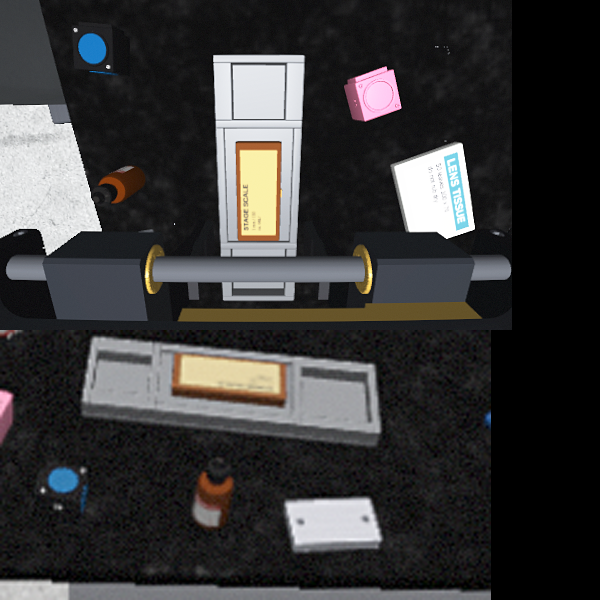

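The case lies in the long pocket. Its top is at composite (258,190), with clear margins all round. The lower plate lies with its long side along y at (333,523). Now I'll look at the bottle from closer.

Request:
{"fn": "apply_moves", "kwargs": {"series": [{"offset":[-12.9,-8.5,0],"rot":[0,0,6.1]},{"offset":[-12.9,-8.5,0],"rot":[0,0,6.1]},{"offset":[-12.9,-8.5,0],"rot":[0,0,6.1]},{"offset":[-12.9,-8.5,0],"rot":[0,0,6.1]},{"offset":[-12.9,-8.5,0],"rot":[0,0,6.1]},{"offset":[-12.9,-8.5,0],"rot":[0,0,6.1]},{"offset":[-12.9,-8.5,0],"rot":[0,0,6.1]}]}}

```text
time: 14.8
position: [0.4115, -0.3588, 0.1445]
tool_rot: [0.707, 0.707, 0.0, 0.0]
ft_force: [-0.4, -0.5, -0.7]
grip_width: 0.0565
grip_force: 0.0
```

Run:
```python
from h import *
o=get_obs();print(o['time'],o['position'],o['tool_rot'],o['grip_width'])
im,c=snap('wrist','w8')
for q in ('dropper_bottle','lower_plate'): print(q,[(np.round(d['centre'],4),round(d['conf'],2)) for d in nets.spot_point('wrist',q)][:2])
p=proj(c,[[.41,-.253,.0],[.41,-.253,.05],[.41,-.253,.072]]);print(p)
x0=int(p[1,0])-65;y0=int(p[1,1])-60
print(x0,y0);cv2.imwrite('pics/w8b.png',cv2.resize(im[y0:y0+110,x0:x0+130,::-1],None,fx=5,fy=5,interpolation=cv2.INTER_CUBIC))
```

```text
14.8 [ 0.41146348 -0.35879555  0.14450662] [7.06751802e-01 7.07461564e-01 1.27898443e-04 9.96417983e-05] 0.056479176524955356
dropper_bottle [(array([ 0.4083, -0.2593,  0.0029]), 0.97)]
lower_plate [(array([ 0.4044, -0.3466,  0.0024]), 0.92)]
[[255.87050315  77.15682947]
 [255.34964576  71.0572164 ]
 [255.03962389  67.42806293]]
190 11
```

View pics/w8b.png

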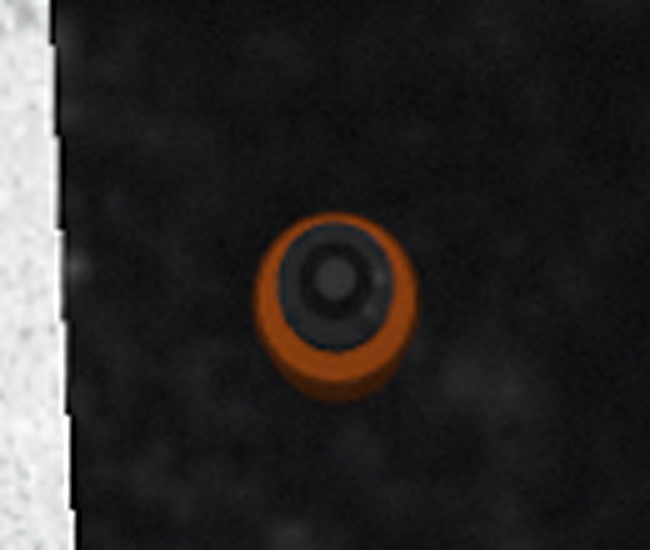

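The bottle is seen almost straight from above, shoulder centre at (336,297) and cap tip at (333,280).

Run:
```python
from h import *
c=np.load('pics/w8.npz'); f=lambda q:np.array([190,11])+(np.array(q)-2)/5
print(back(c,f([(336,297),(255,297),(418,297)]),.045).round(4), back(c,f([(333,280)]),.072).round(4))
im=cv2.imread('pics/w8.png')
m=(im.min(2)>110).astype(np.uint8); m[:90]=0
n,l,s,ce=cv2.connectedComponentsWithStats(m); print([(s[i].tolist(),ce[i].round(1)) for i in range(1,n) if s[i,4]>60])
p=proj(c,[[.404,-.3466,.012],[.42,-.315,.012],[.38,-.315,.012]]);print(p)
```

```text
[[ 0.4111 -0.2517  0.045 ]
 [ 0.3984 -0.2517  0.045 ]
 [ 0.4239 -0.2516  0.045 ]] [[ 0.4108 -0.2525  0.072 ]]
[([0, 90, 210, 167, 30130], array([102.8, 163. ])), ([331, 90, 115, 142, 7368], array([379.3, 171.6])), ([377, 90, 51, 63, 2272], array([401.3, 119.7])), ([224, 141, 46, 70, 2695], array([247.2, 175.2])), ([6, 264, 40, 16, 550], array([ 25.4, 271.7])), ([471, 264, 40, 16, 542], array([490.8, 271.8])), ([153, 266, 212, 43, 3810], array([252. , 276.4]))]
[[249.63897437 177.17709967]
 [266.21227112 145.11125717]
 [224.3176561  145.01713348]]
```

Run:
```python
from h import *
c=np.load('pics/w8.npz'); im=cv2.imread('pics/w8.png')
m=(im.min(2)>110).astype(np.uint8); n,l,s,ce=cv2.connectedComponentsWithStats(m)
i=l[175,247]; cs,_=cv2.findContours((l==i).astype(np.uint8),0,2); 
b=cv2.boxPoints(cv2.minAreaRect(cs[0])); P=back(c,b,.012)[:,:2]; e=np.roll(P,-1,0)-P
print(b.round(1).tolist(),P.round(4),P.mean(0).round(4),np.linalg.norm(e,axis=1).round(4),np.degrees(np.arctan2(e[:,1],e[:,0])).round(1))
```

```text
[[223.60000610351562, 143.60000610351562], [265.20001220703125, 140.60000610351562], [270.0, 207.60000610351562], [228.39999389648438, 210.5]] [[ 0.3794 -0.3137]
 [ 0.419  -0.3107]
 [ 0.4245 -0.3784]
 [ 0.3821 -0.3818]] [ 0.4012 -0.3462] [0.0397 0.0679 0.0426 0.0682] [   4.2  -85.3 -175.5   92.3]
```

Request:
{"fn": "apply_moves", "kwargs": {"series": [{"offset":[-0.05,10.6,0],"rot":[0,0,0]},{"offset":[-0.05,10.6,0],"rot":[0,0,0]},{"offset":[-0.05,10.6,0],"rot":[0,0,0]},{"offset":[-0.05,10.6,0],"rot":[0,0,0]},{"offset":[-0.05,10.6,-4],"rot":[0,0,0]},{"offset":[-0.05,10.6,-7],"rot":[0,0,0]},{"offset":[-0.05,10.6,-9],"rot":[0,0,0]},{"offset":[-0.05,10.6,-10.5],"rot":[0,0,0]},{"offset":[-0.05,10.6,-10.5],"rot":[0,0,0]},{"offset":[-0.05,10.6,-10.5],"rot":[0,0,0]}]}}

```text
time: 15.95
position: [0.4105, -0.2549, 0.0395]
tool_rot: [0.708, 0.707, -0.0, 0.001]
ft_force: [-0.5, -0.8, -0.6]
grip_width: 0.0563
grip_force: 0.0
```

Request:
{"fn": "apply_moves", "kwargs": {"series": [{"offset":[0,0,0],"rot":[0,0,0]},{"offset":[0,0,0],"rot":[0,0,0]},{"offset":[0,0,0],"rot":[0,0,0]},{"offset":[0,0,0],"rot":[0,0,0]},{"offset":[0,0,0],"rot":[0,0,0]},{"offset":[0,0,0],"rot":[0,0,0]},{"offset":[0,0,0],"rot":[0,0,0]},{"offset":[0,0,2],"rot":[0,0,0]},{"offset":[0,0,5],"rot":[0,0,0]},{"offset":[0,0,8],"rot":[0,0,0]},{"offset":[0,0,8],"rot":[0,0,0]}], "hand": 0, "newtons": 12}}

```text
time: 17.05
position: [0.4113, -0.2549, 0.1224]
tool_rot: [0.707, 0.707, 0.0, 0.003]
ft_force: [0.7, -1.2, -0.4]
grip_width: 0.0264
grip_force: 12.0
```

Request:
{"fn": "apply_moves", "kwargs": {"series": [{"offset":[13.9,7,0],"rot":[0,0,-6]},{"offset":[13.9,7,0],"rot":[0,0,-6]},{"offset":[13.9,7,0],"rot":[0,0,-6]},{"offset":[13.9,7,0],"rot":[0,0,-6]},{"offset":[13.9,7,0],"rot":[0,0,-6]},{"offset":[13.9,7,-3],"rot":[0,0,-6]},{"offset":[13.9,7,-5],"rot":[0,0,-6]},{"offset":[13.9,7,-6.5],"rot":[0,0,-6]},{"offset":[13.9,7,-7.1],"rot":[0,0,-6]},{"offset":[13.9,7,-7.35],"rot":[0,0,-6]},{"offset":[13.9,7,-7.35],"rot":[0,0,-6]},{"offset":[13.9,7,-7.35],"rot":[0,0,-6]}]}}

```text
time: 18.25
position: [0.5491, -0.1842, 0.0467]
tool_rot: [0.744, 0.669, 0.0, 0.001]
ft_force: [-0.5, 0.2, 0.8]
grip_width: 0.0266
grip_force: 12.0
```

Request:
{"fn": "apply_moves", "kwargs": {"series": [{"offset":[0,0,-0.07],"rot":[0,0,0]},{"offset":[0,0,-0.07],"rot":[0,0,0]},{"offset":[0,0,-0.07],"rot":[0,0,0]}]}}

```text
time: 18.55
position: [0.5493, -0.184, 0.0459]
tool_rot: [0.743, 0.669, 0.0, 0.001]
ft_force: [-0.7, -0.7, 2.7]
grip_width: 0.0261
grip_force: 12.0
```

Request:
{"fn": "apply_moves", "kwargs": {"series": [{"offset":[0,0,0],"rot":[0,0,0]},{"offset":[0,0,0],"rot":[0,0,0]},{"offset":[0,0,0],"rot":[0,0,0]},{"offset":[0,0,0],"rot":[0,0,0]},{"offset":[0,0,0],"rot":[0,0,0]},{"offset":[0,0,3],"rot":[0,0,0]},{"offset":[0,0,7],"rot":[0,0,0]},{"offset":[0,0,10.07],"rot":[0,0,0]},{"offset":[-12.9,-3,10.07],"rot":[0,0,0]},{"offset":[-12.9,-3,10.07],"rot":[0,0,0]},{"offset":[-12.9,-3,10.07],"rot":[0,0,0]},{"offset":[-12.9,-3,10.07],"rot":[0,0,0]},{"offset":[-12.9,-3,10.07],"rot":[0,0,0]},{"offset":[-12.9,-3,10.07],"rot":[0,0,0]}], "hand": 0.6}}

```text
time: 19.95
position: [0.4213, -0.2142, 0.1463]
tool_rot: [0.743, 0.669, 0.0, 0.001]
ft_force: [0.1, 0.2, -0.2]
grip_width: 0.0523
grip_force: 0.0
```

Run:
```python
from h import *
o=get_obs();print(o['time'],o['position'],o['tool_rot'],o['grip_width'])
for n in ('side','wrist'):
    im,c=snap(n,'9'+n)
    for q in ('dropper_bottle','filter_cube'): print(n,q,[(np.round(d['centre'],4),round(d['conf'],2)) for d in nets.spot_point(n,q)][:3])
# cube: blue window + white screws
hsv=cv2.cvtColor(im,cv2.COLOR_RGB2HSV)
m=cv2.inRange(hsv,(98,120,100),(115,255,255)); n,l,s,ce=cv2.connectedComponentsWithStats(m)
p=proj(c,[[.420,-.136,.035],[.411,-.120,.035],[.430,-.151,.035]]);print(p)
for i in range(1,n):
    if s[i,4]>15: print(s[i],ce[i],back(c,[ce[i]],.035).round(4))
x,y=p[0].astype(int); g=im.min(2)[y-30:y+30,x-30:x+30]
n,l,s,ce=cv2.connectedComponentsWithStats((g>110).astype(np.uint8))
for i in range(1,n): q=ce[i]+[x-30,y-30]; print('white',s[i],q,back(c,[q],.035).round(4))
```

```text
19.95 [ 0.42125782 -0.21421599  0.14627161] [7.43349833e-01 6.68901928e-01 2.51615249e-04 1.08305044e-03] 0.052319520779776196
side dropper_bottle [(array([ 0.5474, -0.1845,  0.0038]), 0.58)]
side filter_cube [(array([ 0.416, -0.135,  0.001]), 0.75), (array([ 0.5   , -0.0697, -0.0022]), 0.69), (array([ 0.6478, -0.1958, -0.0015]), 0.55)]
wrist dropper_bottle [(array([ 0.5491, -0.188 ,  0.0075]), 0.64)]
wrist filter_cube [(array([ 0.6487, -0.1965, -0.0007]), 0.91), (array([ 0.4179, -0.139 ,  0.0019]), 0.62)]
[[246.92275186 109.38692982]
 [234.05405848  90.87680225]
 [260.41350994 126.03600112]]
[231  94  27  28 613] [244.13539967 107.43556281] [[ 0.4178 -0.1342  0.035 ]]
white [13 10  4  4 12] [230.25        90.33333333] [[ 0.4079 -0.1192  0.035 ]]
white [40 44  4  4 13] [257.61538462 124.61538462] [[ 0.4277 -0.1496  0.035 ]]
```

Request:
{"fn": "apply_moves", "kwargs": {"series": [{"offset":[-0.3,7.8,0],"rot":[0,0,-5.6]},{"offset":[-0.3,7.8,0],"rot":[0,0,-5.6]},{"offset":[-0.3,7.8,0],"rot":[0,0,-5.6]},{"offset":[-0.3,7.8,0],"rot":[0,0,-5.6]},{"offset":[-0.3,7.8,-4],"rot":[0,0,-5.6]},{"offset":[-0.3,7.8,-7],"rot":[0,0,-5.6]},{"offset":[-0.3,7.8,-9],"rot":[0,0,-5.6]},{"offset":[-0.3,7.8,-10.75],"rot":[0,0,-5.6]},{"offset":[-0.3,7.8,-10.75],"rot":[0,0,-5.6]},{"offset":[-0.3,7.8,-10.75],"rot":[0,0,-5.6]},{"offset":[-0.3,7.8,-10.75],"rot":[0,0,-5.6]}], "hand": 0.65}}

```text
time: 21.35
position: [0.4176, -0.1364, 0.0392]
tool_rot: [0.775, 0.632, 0.0, 0.001]
ft_force: [-0.1, -0.7, -0.0]
grip_width: 0.0566
grip_force: 0.0
```

Request:
{"fn": "apply_moves", "kwargs": {"series": [{"offset":[0,0,0],"rot":[0,0,0]},{"offset":[0,0,0],"rot":[0,0,0]},{"offset":[0,0,0],"rot":[0,0,0]},{"offset":[0,0,0],"rot":[0,0,0]},{"offset":[0,0,0],"rot":[0,0,0]},{"offset":[0,0,0],"rot":[0,0,0]},{"offset":[0,0,0],"rot":[0,0,0]},{"offset":[0,0,2],"rot":[0,0,0]},{"offset":[0,0,5],"rot":[0,0,0]},{"offset":[0,0,9],"rot":[0,0,0]},{"offset":[0,0,9],"rot":[0,0,0]}], "hand": 0, "newtons": 18}}

```text
time: 22.45
position: [0.4189, -0.1367, 0.1319]
tool_rot: [0.775, 0.632, 0.001, 0.004]
ft_force: [-0.3, -0.8, -0.8]
grip_width: 0.0338
grip_force: 18.0
```

Request:
{"fn": "apply_moves", "kwargs": {"series": [{"offset":[11.2,-23.2,0],"rot":[0,0,5.5]},{"offset":[11.2,-23.2,0],"rot":[0,0,5.5]},{"offset":[11.2,-23.2,0],"rot":[0,0,5.5]},{"offset":[11.2,-23.2,0],"rot":[0,0,5.5]},{"offset":[11.2,-23.2,0],"rot":[0,0,5.5]},{"offset":[11.2,-23.2,0],"rot":[0,0,5.5]},{"offset":[11.2,-23.2,0],"rot":[0,0,5.5]},{"offset":[11.2,-23.2,-4],"rot":[0,0,5.5]},{"offset":[11.2,-23.2,-6.5],"rot":[0,0,5.5]},{"offset":[11.2,-23.2,-7.8],"rot":[0,0,5.5]},{"offset":[11.2,-23.2,-8.35],"rot":[0,0,5.5]},{"offset":[11.2,-23.2,-8.4],"rot":[0,0,5.5]},{"offset":[11.2,-23.2,-8.4],"rot":[0,0,5.5]},{"offset":[11.2,-23.2,-8.4],"rot":[0,0,5.5]}]}}

```text
time: 23.85
position: [0.5291, -0.3674, 0.0451]
tool_rot: [0.744, 0.668, 0.0, 0.0]
ft_force: [-0.7, 0.1, -0.8]
grip_width: 0.0338
grip_force: 18.0
```

Request:
{"fn": "apply_moves", "kwargs": {"series": [{"offset":[0,0,-0.03],"rot":[0,0,0]},{"offset":[0,0,-0.03],"rot":[0,0,0]},{"offset":[0,0,-0.03],"rot":[0,0,0]},{"offset":[0,0,-0.03],"rot":[0,0,0]},{"offset":[0,0,3],"rot":[0,0,0]},{"offset":[0,0,7],"rot":[0,0,0]},{"offset":[0,0,10],"rot":[0,0,0]},{"offset":[-12.9,-4,10],"rot":[0,0,10.3]},{"offset":[-12.9,-4,10],"rot":[0,0,10.3]},{"offset":[-12.9,-4,10],"rot":[0,0,10.3]},{"offset":[-12.9,-4,10],"rot":[0,0,10.3]},{"offset":[-12.9,-4,10],"rot":[0,0,10.3]},{"offset":[-12.9,-4,10],"rot":[0,0,10.3]},{"offset":[-12.9,-4,10],"rot":[0,0,10.3]}], "hand": 0.65}}

```text
time: 25.25
position: [0.401, -0.4073, 0.1445]
tool_rot: [0.68, 0.733, 0.0, 0.0]
ft_force: [-0.7, -0.4, -0.7]
grip_width: 0.0569
grip_force: 0.0
```

Run:
```python
from h import *
o=get_obs();print(o['time'],o['position'],o['tool_rot'],o['grip_width'])
for n in ('side','wrist'):
    im,c=snap(n,'10'+n)
    for q in ('filter_cube','lower_plate','wooden_case','dropper_bottle'): print(n,q,[(np.round(d['centre'],4),round(d['conf'],2)) for d in nets.spot_point(n,q)][:3])
m=(im.min(2)>110).astype(np.uint8); n,l,s,ce=cv2.connectedComponentsWithStats(m)
p=proj(c,[.401,-.346,.012])[0].astype(int); i=l[p[1],p[0]]; print(p,s[i])
cs,_=cv2.findContours((l==i).astype(np.uint8),0,2)
ct=max(cs,key=len); W=back(c,ct.reshape(-1,2).astype(float),.012)[:,:2].astype(np.float32)
print(cv2.minAreaRect(W*1000))
```

```text
25.25 [ 0.40100162 -0.40730637  0.14450599] [6.80461834e-01 7.32783468e-01 2.42237241e-05 2.83107929e-04] 0.05689680066246105
side filter_cube [(array([ 4.998e-01, -6.910e-02, -1.000e-04]), 0.57), (array([ 0.5302, -0.3678,  0.0073]), 0.56), (array([ 0.6523, -0.1957,  0.0028]), 0.53)]
side lower_plate [(array([ 0.4002, -0.3509,  0.0022]), 0.65)]
side wooden_case [(array([ 0.5387, -0.2768,  0.0145]), 0.94), (array([ 0.5345,  0.0507, -0.0008]), 0.22)]
side dropper_bottle [(array([ 0.5462, -0.1845,  0.0033]), 0.64)]
wrist filter_cube [(array([ 0.5332, -0.3698,  0.0097]), 0.63)]
wrist lower_plate [(array([ 0.403 , -0.3472,  0.0014]), 0.66)]
wrist wooden_case [(array([ 0.5401, -0.2748,  0.0168]), 0.73)]
wrist dropper_bottle []
[262 126] [ 242   90   44   73 3071]
((401.33392333984375, -346.6044006347656), (40.050174713134766, 66.44148254394531), 4.1782612800598145)
```

Request:
{"fn": "apply_moves", "kwargs": {"series": [{"offset":[0,6,0],"rot":[0,0,0]},{"offset":[0,6,0],"rot":[0,0,0]},{"offset":[0,6,-4],"rot":[0,0,0]},{"offset":[0,6,-8],"rot":[0,0,0]},{"offset":[0,6,-10],"rot":[0,0,0]},{"offset":[0,6,-11.3],"rot":[0,0,0]},{"offset":[0,6,-11.9],"rot":[0,0,0]},{"offset":[0,6,-12.1],"rot":[0,0,0]},{"offset":[0,6,-12.1],"rot":[0,0,0]},{"offset":[0,6,-12.1],"rot":[0,0,0]}]}}

```text
time: 26.75
position: [0.4003, -0.3482, 0.0245]
tool_rot: [0.681, 0.732, -0.0, 0.001]
ft_force: [0.2, 0.5, -0.4]
grip_width: 0.0568
grip_force: 0.0
```

Request:
{"fn": "apply_moves", "kwargs": {"series": [{"offset":[0,0,0],"rot":[0,0,0]},{"offset":[0,0,0],"rot":[0,0,0]},{"offset":[0,0,0],"rot":[0,0,0]},{"offset":[0,0,0],"rot":[0,0,0]},{"offset":[0,0,0],"rot":[0,0,0]},{"offset":[0,0,0],"rot":[0,0,0]},{"offset":[0,0,2],"rot":[0,0,0]},{"offset":[0,0,6],"rot":[0,0,0]},{"offset":[0,0,11],"rot":[0,0,0]},{"offset":[0,0,11],"rot":[0,0,0]},{"offset":[0,0,11],"rot":[0,0,0]}], "hand": 0, "newtons": 20}}

```text
time: 27.85
position: [0.4001, -0.3479, 0.1344]
tool_rot: [0.681, 0.732, -0.0, 0.001]
ft_force: [0.3, -0.5, -2.0]
grip_width: 0.0399
grip_force: 20.0
```

Request:
{"fn": "apply_moves", "kwargs": {"series": [{"offset":[0.7,26.3,0],"rot":[0,0,-4.2]},{"offset":[0.7,26.3,0],"rot":[0,0,-4.2]},{"offset":[0.7,26.3,0],"rot":[0,0,-4.2]},{"offset":[0.7,26.3,0],"rot":[0,0,-4.2]},{"offset":[0.7,26.3,0],"rot":[0,0,-4.2]},{"offset":[0.7,26.3,0],"rot":[0,0,-4.2]},{"offset":[0.7,26.3,-5],"rot":[0,0,-4.2]},{"offset":[0.7,26.3,-5],"rot":[0,0,-4.2]},{"offset":[0.7,26.3,-5],"rot":[0,0,-4.2]},{"offset":[0.7,26.3,-5],"rot":[0,0,-4.2]},{"offset":[0.7,26.3,-5],"rot":[0,0,-4.2]}]}}

```text
time: 28.95
position: [0.4079, -0.0857, 0.0857]
tool_rot: [0.708, 0.706, 0.001, 0.002]
ft_force: [0.1, -0.5, 0.5]
grip_width: 0.0398
grip_force: 20.0
```

Run:
```python
from h import *
o=get_obs();print(o['time'],o['position'],o['tool_rot'],o['grip_width'])
im,c=snap('wrist','w11'); g=im.min(2); p=o['position']
m=(g>100).astype(np.uint8); n,l,s,ce=cv2.connectedComponentsWithStats(m)
q=proj(c,[[.4079,-.0226,.026],p-[0,0,.0122]]).round().astype(int);print(q)
i=l[q[0,1],q[0,0]];print(s[i])
cs,_=cv2.findContours((l==i).astype(np.uint8),0,2);ct=max(cs,key=len)
W=back(c,ct.reshape(-1,2).astype(float),.026)[:,:2].astype(np.float32);print('placed',cv2.minAreaRect(W*1000))
# held plate: dots + far edge
r0=q[1,1]-70
for dx in(-14,-7,7,14): print(dx,[int(v) for v in g[q[1,1]-75:q[1,1]-20,q[1,0]+dx]])
print('row',q[1,1]-25,g[q[1,1]-25,q[1,0]-50:q[1,0]+50].tolist())
```

```text
28.95 [ 0.4078754  -0.08572935  0.08569571] [0.70778919 0.70641935 0.00073701 0.00237277] 0.039804910780196885
[[256 131]
 [256 247]]
[ 226   80   61   99 5780]
placed ((407.6612854003906, -22.554519653320312), (66.51771545410156, 40.86804962158203), 89.9075927734375)
-14 [237, 237, 237, 237, 237, 242, 239, 1, 14, 17, 18, 18, 24, 62, 100, 99, 102, 96, 144, 233, 237, 237, 237, 237, 236, 237, 237, 237, 237, 237, 237, 237, 237, 238, 237, 237, 237, 237, 238, 237, 237, 236, 237, 237, 237, 237, 237, 236, 237, 237, 237, 237, 237, 237, 237]
-7 [239, 239, 239, 239, 240, 244, 240, 0, 16, 16, 20, 17, 19, 61, 101, 97, 99, 98, 148, 239, 243, 243, 242, 242, 242, 242, 242, 242, 242, 242, 242, 242, 241, 242, 242, 242, 242, 241, 241, 241, 242, 242, 242, 241, 241, 241, 241, 241, 241, 241, 241, 241, 241, 241, 241]
7 [242, 242, 242, 242, 243, 247, 241, 0, 14, 17, 13, 14, 22, 60, 102, 100, 99, 96, 144, 234, 237, 238, 238, 237, 238, 238, 240, 237, 192, 134, 123, 102, 102, 106, 124, 169, 224, 243, 240, 238, 238, 238, 238, 239, 239, 239, 239, 239, 239, 239, 239, 239, 239, 239, 240]
14 [236, 237, 237, 236, 237, 242, 235, 5, 16, 18, 20, 16, 19, 60, 100, 98, 99, 96, 145, 233, 236, 237, 237, 236, 237, 236, 237, 237, 237, 237, 236, 237, 237, 236, 237, 237, 237, 237, 237, 237, 237, 237, 236, 237, 237, 237, 237, 237, 237, 237, 238, 236, 237, 237, 237]
row 222 [22, 22, 21, 20, 14, 15, 15, 13, 19, 15, 17, 19, 15, 23, 27, 27, 21, 13, 126, 241, 243, 240, 240, 239, 238, 237, 235, 237, 239, 241, 241, 241, 240, 239, 237, 237, 237, 238, 239, 239, 239, 239, 241, 241, 241, 242, 240, 240, 239, 240, 239, 236, 237, 237, 238, 237, 239, 239, 239, 238, 238, 238, 239, 237, 238, 237, 238, 240, 240, 237, 237, 238, 238, 239, 239, 238, 239, 241, 242, 242, 243, 242, 240, 238, 240, 244, 215, 6, 23, 26, 25, 24, 22, 16, 14, 16, 15, 14, 14, 16]
```

Run:
```python
from h import *
c=np.load('pics/w11.npz'); z=.0857-.0125
E=back(c,[(224,222),(292.4,222),(258.2,190.2)],z)[:,:2];print(E.round(4),'held ctr',E[:2,0].mean(),E[2,1]-.034)
```

```text
[[ 0.3892 -0.0697]
 [ 0.4286 -0.0698]
 [ 0.4089 -0.0506]] held ctr 0.4089280271817955 -0.08458609221908076
```

Request:
{"fn": "apply_moves", "kwargs": {"series": [{"offset":[0,6.1,0],"rot":[0,0,0]},{"offset":[0,6.1,0],"rot":[0,0,0]},{"offset":[0,6.1,0],"rot":[0,0,0]},{"offset":[0,6.1,0],"rot":[0,0,0]},{"offset":[0,6.1,-1.5],"rot":[0,0,0]},{"offset":[0,6.1,-2.5],"rot":[0,0,0]},{"offset":[0,6.1,-3.1],"rot":[0,0,0]},{"offset":[0,6.1,-3.35],"rot":[0,0,0]},{"offset":[0,6.1,-3.35],"rot":[0,0,0]},{"offset":[0,6.1,-3.35],"rot":[0,0,0]},{"offset":[0,6.1,-3.35],"rot":[0,0,0]}]}}

```text
time: 30.1
position: [0.4069, -0.0237, 0.0501]
tool_rot: [0.707, 0.707, 0.0, 0.0]
ft_force: [-0.2, 0.0, -0.6]
grip_width: 0.0395
grip_force: 20.0
```

Request:
{"fn": "apply_moves", "kwargs": {"series": [{"offset":[0,0,-0.04],"rot":[0,0,0]},{"offset":[0,0,-0.04],"rot":[0,0,0]},{"offset":[0,0,-0.04],"rot":[0,0,0]}]}}

```text
time: 30.4
position: [0.4069, -0.0236, 0.0498]
tool_rot: [0.707, 0.707, 0.0, 0.0]
ft_force: [-0.8, -0.7, 1.4]
grip_width: 0.0398
grip_force: 20.0
```

Request:
{"fn": "apply_moves", "kwargs": {"series": [{"offset":[0,0,0],"rot":[0,0,0]},{"offset":[0,0,0],"rot":[0,0,0]},{"offset":[0,0,0],"rot":[0,0,0]},{"offset":[0,0,0],"rot":[0,0,0]},{"offset":[0,0,2],"rot":[0,0,0]},{"offset":[0,0,6],"rot":[0,0,0]},{"offset":[0,-6,10],"rot":[0,0,0]},{"offset":[0,-12,15],"rot":[0,0,0]},{"offset":[0,-12,15],"rot":[0,0,0]},{"offset":[0,-12,15],"rot":[0,0,0]},{"offset":[0,-12,15],"rot":[0,0,0]},{"offset":[0,-12,15],"rot":[0,0,0]},{"offset":[0,-12,15],"rot":[0,0,0]}], "hand": 0.65}}

```text
time: 31.7
position: [0.4057, -0.1418, 0.1985]
tool_rot: [0.707, 0.707, -0.0, -0.002]
ft_force: [1.0, -0.6, 0.3]
grip_width: 0.0564
grip_force: 0.0
```

Run:
```python
from h import *
o=get_obs();print(o['time'],o['position'],o['tool_rot'],o['grip_width'],o['ft_force'])
im,c=snap('wrist','w12'); g=im.min(2)
l=cv2.connectedComponents((g>100).astype(np.uint8))[1]
q=proj(c,[.4079,-.0226,.038])[0].round().astype(int); i=l[q[1],q[0]]
cs,_=cv2.findContours((l==i).astype(np.uint8),0,2);ct=max(cs,key=len)
for z in(.038,.026): print('pile',z,cv2.minAreaRect((back(c,ct.reshape(-1,2).astype(float),z)[:,:2]*1000).astype(np.float32)))
N=['upper_plate','lower_plate','stand','filter_cube','wooden_case','dropper_bottle','big_bottle','mains_adapter','booklet']
for n in('wrist','side','scene'):
    snap(n,'13'+n)
    for k in N: print(n,k,[(np.round(d['centre'],3).tolist(),round(d['conf'],2)) for d in nets.spot_point(n,k) if d['conf']>.4][:3])
# cube sides
s=cv2.imread('pics/13wrist.png')
```

```text
31.7 [ 0.40565466 -0.14181197  0.19847727] [ 7.06862690e-01  7.07348033e-01 -3.07222011e-04 -1.95043711e-03] 0.05642408592221176 [ 0.9787382  -0.63123462  0.25782371]
pile 0.038 ((407.9191589355469, -23.671512603759766), (67.10830688476562, 40.222660064697266), 89.94152069091797)
pile 0.026 ((407.95025634765625, -22.153980255126953), (69.8028335571289, 41.83772659301758), 89.9415512084961)
wrist upper_plate []
wrist lower_plate [([0.411, -0.021, 0.03], 0.56)]
wrist stand []
wrist filter_cube [([0.497, -0.067, -0.001], 0.89), ([0.648, -0.196, -0.001], 0.69)]
wrist wooden_case []
wrist dropper_bottle [([0.547, -0.192, 0.007], 0.87)]
wrist big_bottle []
wrist mains_adapter []
wrist booklet []
side upper_plate [([0.41, -0.026, 0.016], 0.47)]
side lower_plate [([0.405, -0.024, 0.028], 0.86)]
side stand [([0.405, -0.028, 0.026], 0.48), ([0.409, -0.024, 0.002], 0.42)]
side filter_cube [([0.532, -0.367, 0.006], 0.96), ([0.499, -0.067, -0.004], 0.56), ([0.651, -0.193, 0.0], 0.48)]
side wooden_case [([0.541, -0.276, 0.016], 0.92)]
side dropper_bottle []
side big_bottle [([0.416, 0.11, 0.002], 0.67)]
side mains_adapter [([0.538, 0.051, 0.0], 0.57)]
side booklet [([0.724, -0.308, 0.0], 0.93)]
scene upper_plate [([0.553, -0.185, 0.005], 0.63), ([0.405, -0.022, 0.014], 0.6)]
scene lower_plate [([0.405, -0.026, 0.027], 0.9)]
scene stand [([0.407, -0.023, -0.001], 0.42)]
scene filter_cube [([0.495, -0.07, 0.006], 0.71), ([0.65, -0.197, 0.004], 0.45)]
scene wooden_case []
scene dropper_bottle [([0.547, -0.184, 0.008], 0.73)]
scene big_bottle [([0.416, 0.107, 0.0], 0.63)]
scene mains_adapter [([0.538, 0.047, -0.001], 0.75)]
scene booklet [([0.72, -0.312, -0.003], 0.74)]
```

The pile is centred and square. I'll check the cube and case in the caddy once from above, numerically, before handing in.

Request:
{"fn": "apply_moves", "kwargs": {"series": [{"offset":[12,-29,0],"rot":[0,0,0]},{"offset":[12,-29,0],"rot":[0,0,0]},{"offset":[12,-29,0],"rot":[0,0,0]},{"offset":[12,-29,0],"rot":[0,0,0]},{"offset":[12,-29,0],"rot":[0,0,0]},{"offset":[12,-29,0],"rot":[0,0,0]},{"offset":[12,-29,0],"rot":[0,0,0]},{"offset":[12,-29,0],"rot":[0,0,0]},{"offset":[12,-29,0],"rot":[0,0,0]},{"offset":[12,-29,0],"rot":[0,0,0]}]}}

```text
time: 34.25
position: [0.5262, -0.4316, 0.1993]
tool_rot: [0.707, 0.707, 0.0, -0.001]
ft_force: [-0.7, 0.1, 0.8]
grip_width: 0.0567
grip_force: 0.0
```

Run:
```python
from h import *
o=get_obs();print(o['time'],o['position'])
im,c=snap('wrist','w14'); hsv=cv2.cvtColor(im,cv2.COLOR_RGB2HSV)
def rect(mask,at,z):
    l=cv2.connectedComponents(mask)[1]; q=proj(c,at)[0].round().astype(int); i=l[q[1],q[0]]
    if i==0: return None
    cs,_=cv2.findContours((l==i).astype(np.uint8),0,2);ct=max(cs,key=len)
    return cv2.minAreaRect((back(c,ct.reshape(-1,2).astype(float),z)[:,:2]*1000).astype(np.float32))
print('case',rect(cv2.inRange(hsv,(5,60,60),(35,255,255)),[.54,-.274,.03],.03))
print('window',rect(cv2.inRange(hsv,(98,120,80),(115,255,255)),[.53,-.368,.041],.041))
dark=(im.max(2)<90).astype(np.uint8)|(cv2.inRange(hsv,(98,120,60),(115,255,255))>0).astype(np.uint8)
print('cube',rect(dark,[.53,-.368,.041],.041))
q=proj(c,[.531,-.367,.041])[0].astype(int); m=im.min(2)[q[1]-16:q[1]+16,q[0]-16:q[0]+16]; print(q)
n,l,s,ce=cv2.connectedComponentsWithStats((m>120).astype(np.uint8))
for i in range(1,n): print(s[i],back(c,[ce[i]+q-16],.041).round(4))
for k in('filter_cube','wooden_case','dropper_bottle'): print(k,[(np.round(d['centre'],3).tolist(),round(d['conf'],2)) for d in nets.spot_point('wrist',k)][:2])
```

```text
34.25 [ 0.52616097 -0.43162606  0.19933105]
case ((539.3389892578125, -288.0684509277344), (74.28123474121094, 42.09519577026367), 84.0215835571289)
window ((530.3650512695312, -366.29510498046875), (22.873214721679688, 22.997961044311523), 45.43307876586914)
cube ((530.28564453125, -364.16400146484375), (36.52864074707031, 32.530052185058594), 83.85358428955078)
[262 121]
[0 0 1 5 5] [[ 0.5147 -0.3529  0.041 ]]
[3 0 3 3 9] [[ 0.5187 -0.3519  0.041 ]]
[30 20  2 12 16] [[ 0.5462 -0.3773  0.041 ]]
[25 29  3  3  8] [[ 0.5415 -0.3807  0.041 ]]
[ 0 31  5  1  5] [[ 0.5164 -0.3819  0.041 ]]
filter_cube [([0.531, -0.369, 0.012], 0.62)]
wooden_case [([0.542, -0.273, 0.013], 0.8)]
dropper_bottle []
```

```bash
python3 -c "
from rig import hand_in; print(hand_in())"
```

```text
the job is handed in; nothing more can be done
None
```

I handed the job in at about 34 s of the 128 s. By the last camera checks the case, bottle and cube are each in their caddy pockets, both plates are stacked square on the stand, and the big bottle, adapter and booklet were not touched.

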